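# Restack the spacers on an ice shaver's eccentric drive pin

## Robot

A 6-joint arm with a two-finger parallel gripper is mounted at the origin on the work surface. World frame = base frame: x ahead of the robot, y to its left, z up, the work surface at z = 0. Lengths are in mm, angles in rad, forces in N, time in s.
With the tool pointing down it reaches from about 300 to 775 mm from the base axis. Payload 14.6 kg.
Tool frame: the origin (TCP) lies between the finger pads; the fingertips stand 22 mm ahead of it and the grasp point (between the pads) lies 3 mm ahead of it (manip.tcp_to_tips is the distance from the TCP to the fingertips, in mm); y points along the fingers, z is the direction in which the jaws open and shut, and the axes are right-handed (so a half turn about y gives the same grasp; the last joint's range is limited). The gripper opens to 94 mm and grips with 3 to 60 N. Pads are 16 mm wide; open, the fingers measure 119 mm over their backs; the gripper's body (75 mm by 177 mm) begins 78 mm behind the grasp point.
Start: joints at [-1.212, 0.3, 1.521, -0, 1.321, -0.067], TCP at [227.169, -500.883, 227.446] pointing down, gripper open.
Joint ranges: [-3.03, 3.03], [-0.79, 2.21], [0.23, 2.52], [-1.04, 4.18], [0, 3.07], [-2.55, 2.55]. Speed limits (rad/s): [2.22, 2.22, 2.57, 3.14, 3.14, 3.14].

## Interface

Orientations are given as [roll, pitch, yaw] about the fixed x, y, z axes, in that order (R = Rz(yaw) Ry(pitch) Rx(roll)).
In Python, from cell import manip gives the robot as it stands.
- The arm moves only by the shell command python3 -m jog 'ROWS' [OPENING] [FORCE]. ROWS is JSON, one flat list of numbers, 6 for each row, row after row: the shift along the tool's x, y, z in mm, then the turn, a rotation vector about the tool's x, y, z in degrees. A call has 1 to 10 rows; each row is the pose to reach, as a shift and turn from the pose commanded when the call began, along the tool's axes at that moment; what a row does not reach only later rows make up. A row lasts 1/12 s, in which the tool goes at most 41.7 mm and 7.16 degrees, less where a joint would pass 70% of its speed; a pose out of reach is approached as far as the arm can. A call with a gripper value outside its range is refused whole. OPENING is the finger opening in mm, from 0 to 94, set as the call begins (- or left out, the last holds). The fingers move at their own pace and stop on an object; FORCE is the grip in N (left out, the last holds). Time passes only in rows, so rows that repeat a pose let the fingers close. It gives the time, the measured TCP pose, the force and the opening at its end, in the units of the state.
- manip.read_state(): the state, without advancing time (a new reading comes with each control period).
- manip.camera(name): name is "scene" or "top" or "wrist"; returns a dict with "img" (480x640x3 uint8, red, green, blue), "intrinsics" (3x3 intrinsics, pixels), "origin" and "orientation" of the camera in the world. Camera axes: x right, y down, z forward; pixel columns grow to the right and rows downward; lengths in mm; the calibration is good to about 2 mm. A picture is of the moment at which its call begins. There is no depth.
- manip.sign_off(): hands the job in, once; it reports no verdict.
Trained networks look in a picture, given as the dict that the camera call returned (one of the last four; its "shot" number tells which), for a name from the list of things; names that differ only in an ending like _2 or _b are one class to them, and where a whole thing is asked for, a point or a joint stands for the part that bears it (a point fixed in the world has none). Each returns a list of dicts, best first, with "score" (0 to 1); they miss things now and then, are a little off and sometimes report something else, mostly with a low value. They report only what shows in the picture. A call takes as long as a camera call. They do not tell look-alikes from the thing itself.
- manip.masks_of(thing, picture): "pixels" (480x640 bool, what is visible of it) and "xy" ([column, row] in pixels, amid what is visible of it).
- manip.tip_of(thing, picture): "xy" ([column, row] in pixels: a listed point, or the origin of a listed thing).
The state is a dict: "clock": time; "joints": joint angles; "qd": joint speeds; "effort": joint torques, N m; "eef_pos": TCP position; "eef_rot": TCP orientation; "wrist_force": force on the tool from outside, world axes, zero at the start; "moment": the same for the moment, N m; "finger_gap": finger opening in mm.
Only numpy, scipy, OpenCV 4.12 (cv2) and the standard library are available. Lean on these libraries where they do the work, as an engineer would, in place of code of your own. Each camera call takes 0.05 s, during which the arm holds its last target.

## Task

The ice shaver's drive unit is on the counter for service: thread the three white spacers from the drip plate onto its upright pin, the widest first, then the middle one, then the narrowest, each slid fully down so that they lie flat on one another. The pin stands off-centre in a direction nobody has measured, so feel for it gently, and never press or push on the drive unit with more than about 3 kg of force (30 N). Let go of everything at the end, and do not disturb the syrup bottle, the bowl or the spanner.

Things in the scene. Friction and masses are not known exactly. Their poses are not given: they have to be found in the camera images.
- drive_unit: fixed drive unit: square aluminium foot 110 x 110 x 12 mm, round housing 88 mm across up to 44 mm, over it a flat round dark steel turntable 76 mm across, its top 54 mm above the counter, with one upright bright steel pin. Origin: centre of the foot's underside on the counter; z up, on the unit's centre line
- tip_level (a point): point on the unit's fixed centre line, 110 mm up, level with the pin's flat tip. The pin: vertical, 16 mm diameter, 1 mm chamfer, 56 mm above the turntable. Its axis is 6 mm from this line, in an unmeasured direction that differs each time and does not follow the unit's yaw. The turntable turns stiffly (0.07 N m): about 12 N sideways shoves the pin round its 6 mm circle
- turntable_top (a point): fixed point on the unit's centre line, 54 mm up, level with the turntable's top at rest. Turntable and pin ride on a spring: pressed down with more than about 3.5 N they sink, 1 mm for each further 1 N, to a hard stop 6 mm down, and come back up when let go
- wide_centre (a point): centre (half-way up) of the widest spacer: a plain white acetal ring, outer diameter 56 mm, bore 19 mm right through, 16 mm tall, about 70 g, lying flat on the drip plate; z axis = ring axis, up. Threaded, its centre belongs 62 mm above the drive unit's origin
- middle_centre (a point): centre (half-way up) of the middle spacer: a plain white acetal ring, outer diameter 44 mm, bore 19 mm right through, 16 mm tall, about 40 g, lying flat on the drip plate; z axis = ring axis, up. Threaded, its centre belongs 78 mm above the drive unit's origin
- narrow_centre (a point): centre (half-way up) of the narrowest spacer: a plain white acetal ring, outer diameter 32 mm, bore 19 mm right through, 16 mm tall, about 20 g, lying flat on the drip plate; z axis = ring axis, up. Threaded, its centre belongs 94 mm above the drive unit's origin
- drip_plate: fixed perforated dark steel drip plate, 110 mm (its x) by 300 mm (its y), 8 mm thick, on which the spacers lie in a row along its y, about 95 mm apart, in any order; origin: centre of its underside, z up
- syrup: amber syrup bottle, 60 mm across, 190 mm tall, bystander; origin at the centre of its underside
- bowl: white china bowl, 120 mm across, 55 mm tall, bystander; origin at the centre of its underside
- spanner: steel spanner 170 mm long lying flat, bystander; origin: underside of its middle, x along its length
Mind the look-alikes: they are no part of the job. Leave any turquoise look-alike of the part that bears wide_centre alone. What is shaped like the part that bears middle_centre but blue or red is not meant.

How it is judged (in metres and radians):
On the way, in this order (a step that is already met when the one before it is completed fails the run):
1. the widest spacer is on the pin, fully down on the turntable (horizontal distance between wide_centre and drive_unit below 0.01 m and z of wide_centre in the frame of drive_unit between 0.0555 and 0.0655 m and angle between wide_centre's own z axis and vertical below 0.1 rad), for 0.2 s.
2. the middle spacer is on the pin, fully down on the widest (horizontal distance between middle_centre and drive_unit below 0.01 m and z of middle_centre in the frame of drive_unit between 0.0715 and 0.0815 m and angle between middle_centre's own z axis and vertical below 0.1 rad), for 0.2 s.
3. the narrowest spacer is on the pin, fully down on the middle one (horizontal distance between narrow_centre and drive_unit below 0.01 m and z of narrow_centre in the frame of drive_unit between 0.0875 and 0.0975 m and angle between narrow_centre's own z axis and vertical below 0.1 rad), for 0.2 s.
At the end, for the whole second after the job is handed in: all three spacers are on the pin, from the turntable up widest, middle, narrowest: each centre within 10 mm of the unit's centre line, at its height (62, 78 and 94 mm above the unit's origin) no more than 3.5 mm high or 6.5 mm low (the spring may give), tilted less than 0.1 rad and at rest (all of step 1 and all of step 2 and all of step 3 and linear speed of each of spacer_wide, spacer_middle, spacer_narrow below 0.02 m/s); the robot touches nothing.
It fails at once if the drive unit is pressed or pushed with more than 30 N (contact force between drive_unit and anything else above 30 N).
It fails at once if the syrup bottle is moved by more than 30 mm (distance of syrup from where it was at the start of the episode above 0.03 m).
It fails at once if the bowl is moved by more than 30 mm (distance of bowl from where it was at the start of the episode above 0.03 m).
It fails at once if the spanner is moved by more than 30 mm (distance of spanner from where it was at the start of the episode above 0.03 m).
It also fails if it takes over 70 s, if anything falls off the work surface, if the arm or the gripper's body presses on something with over 40 N, if the wrist force passes 120 N, or if a joint passes its speed limit or range.

## Working session

There is one attempt and no reset: what is moved stays moved. The work goes in short steps, Python scripts to look and compute and a shell command to move; the robot and the scene stay as the last step left them, time stands still between calls to the robot, and variables do not carry over. Pictures are saved under pics/ and viewed, and the job is handed in when it is done.

```bash
ls; mkdir -p pics
python3 - <<'E'
from cell import manip
import cv2
s=manip.read_state(); print(s)
for n in ("scene","top","wrist"):
    c=manip.camera(n)
    cv2.imwrite(f"pics/{n}0.png",c["img"][:,:,::-1]); print(n,c["intrinsics"],c["origin"],c["orientation"],c["shot"])
E
```

```text
pics
{'clock': 0.0, 'joints': array([-1.21159645e+00,  3.00483769e-01,  1.52153617e+00, -5.83754577e-06,
        1.32072255e+00, -6.65992356e-02]), 'qd': array([-4.75821191e-04,  9.65543092e-04, -9.33896494e-05, -9.21638898e-05,
       -9.37824511e-04,  5.60013741e-05]), 'effort': array([ 9.02456650e-04, -5.31800187e+01, -3.52731121e+01,  7.08153960e-02,
        2.45103403e-02, -1.09501605e-04]), 'eef_pos': array([ 227.09377859, -500.68002908,  226.89837204]), 'eef_rot': array([-1.57194399e+00,  7.08795342e-05, -2.71579213e+00]), 'wrist_force': array([-0.36208959, -0.15886327, -0.16746781]), 'moment': array([ 0.0089971 ,  0.00346805, -0.0324521 ]), 'finger_gap': 93.84184990267225}
scene [[439.59730167   0.         317.65157559]
 [  0.         439.59730167 241.24107415]
 [  0.           0.           1.        ]] [1471.52458608 -203.62721666  691.81118948] [-2.13321689  0.00891837  1.32422916] 1
top [[442.88500572   0.         321.10380062]
 [  0.         442.88500572 235.32165312]
 [  0.           0.           1.        ]] [ 4.52378853e+02 -2.22971834e-01  1.10258317e+03] [-3.02810695  0.03014008 -1.59666273] 2
wrist [[389.19932434   0.         317.78552396]
 [  0.         389.19932434 238.35925499]
 [  0.           0.           1.        ]] [ 298.53029079 -466.94753324  384.49188302] [ 2.86481375e+00  1.14682200e-03 -1.14457406e+00] 3
```

View pics/scene0.png

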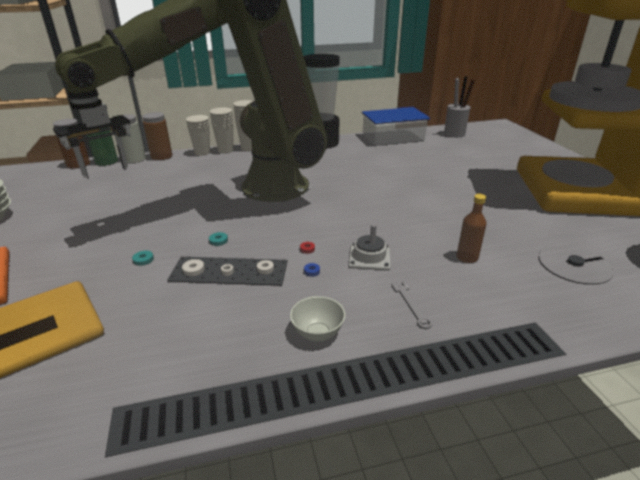

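View pics/top0.png

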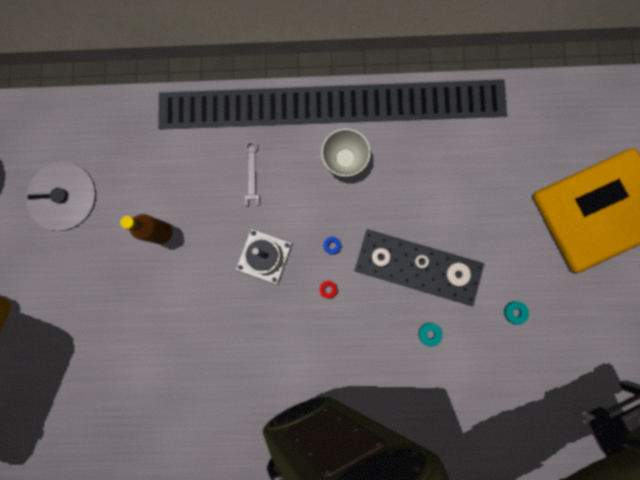

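View pics/wrist0.png

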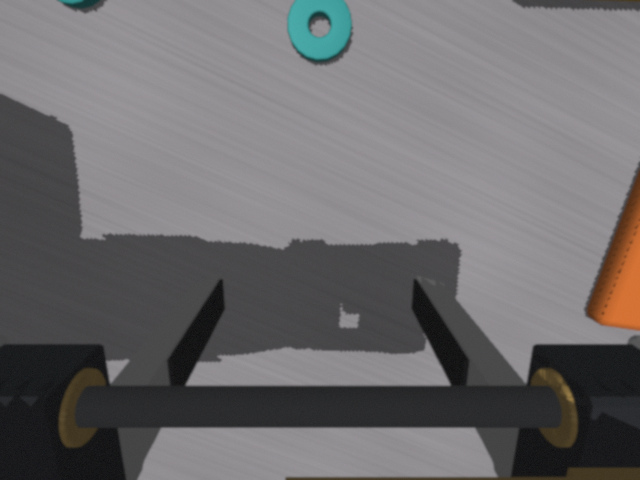

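The top view shows these white rings on the plate: middle-looking at (381,257), narrow at (422,262) and wide at (459,274). The look-alikes are turquoise rings at (430,334) and (517,312), blue at (332,246) and red at (328,290). The drive unit is at (265,256), with the pin at about (262,256). I'll measure these next.

```bash
cat > h.py <<'E'
from cell import manip
import numpy as np, cv2
from scipy.spatial.transform import Rotation as R
def rot(r): return R.from_euler('xyz',r).as_matrix()
def unproj(c,xy,z):
    d=rot(c["orientation"])@np.linalg.inv(c["intrinsics"])@np.array([xy[0],xy[1],1.0])
    o=np.array(c["origin"]); return o+d*(z-o[2])/d[2]
def proj(c,p):
    q=rot(c["orientation"]).T@(np.array(p)-c["origin"]); q=c["intrinsics"]@q; return q[:2]/q[2]
def save(c,name,crop=None,k=1):
    im=c["img"][:,:,::-1]
    if crop: x0,y0,x1,y1=crop; im=im[y0:y1,x0:x1]
    cv2.imwrite("pics/"+name,cv2.resize(im,None,fx=k,fy=k,interpolation=cv2.INTER_CUBIC))
def totool(s,v): # world vec -> tool axes
    return rot(s["eef_rot"]).T@np.array(v)
E
python3 - <<'E'
from h import *
for n in ("top","scene"):
    c=manip.camera(n)
    if n=="top": save(c,"crop_top.png",(230,210,540,350),2.5)
    else: save(c,"crop_scene.png",(110,200,430,310),2.4)
    for t,z in (("wide_centre",16),("middle_centre",16),("narrow_centre",16),("drive_unit",0),("tip_level",110),("turntable_top",54),("drip_plate",0),("syrup",0),("bowl",0),("spanner",0)):
        r=manip.tip_of(t,c)
        print(n,t,[(np.round(q["xy"],1).tolist(),round(q["score"],2),np.round(unproj(c,q["xy"],z)[:2],1).tolist()) for q in r[:4]])
E
```

```text
top wide_centre [([516.9, 312.8], 0.79, [377.0, -434.0]), ([431.0, 333.0], 0.76, [334.3, -227.5]), ([455.1, 271.3], 0.64, [479.7, -293.5]), ([256.8, 174.8], 0.25, [735.3, 187.5])]
top middle_centre [([382.3, 257.7], 0.79, [517.6, -118.9]), ([327.7, 290.2], 0.79, [442.2, 16.7]), ([331.7, 243.4], 0.55, [556.3, 3.7])]
top narrow_centre [([422.0, 261.5], 0.45, [505.7, -214.9])]
top drive_unit [([264.5, 259.8], 0.94, [521.5, 172.9])]
top tip_level [([258.6, 253.0], 0.59, [530.3, 168.8]), ([253.1, 172.3], 0.4, [717.0, 179.7])]
top turntable_top [([260.7, 255.3], 0.8, [529.1, 173.4])]
top drip_plate []
top syrup [([165.4, 234.2], 0.84, [593.3, 424.3]), ([254.3, 176.1], 0.45, [736.3, 196.7]), ([458.6, 273.3], 0.37, [475.0, -306.0])]
top bowl [([344.2, 159.5], 0.66, [771.9, -34.2]), ([254.5, 253.5], 0.66, [538.0, 197.9]), ([423.0, 262.0], 0.58, [505.2, -220.5])]
top spanner [([252.7, 173.7], 0.7, [742.7, 200.7])]
scene wide_centre [([144.5, 256.6], 0.82, [384.4, -427.1]), ([219.4, 234.9], 0.76, [321.1, -220.4]), ([193.1, 267.9], 0.75, [473.5, -297.9])]
scene middle_centre [([263.3, 264.5], 0.67, [505.7, -116.1]), ([307.4, 247.4], 0.63, [454.4, 16.3]), ([313.3, 268.3], 0.59, [556.6, 8.6])]
scene narrow_centre [([226.1, 268.9], 0.66, [500.5, -213.7])]
scene drive_unit [([372.2, 259.1], 0.9, [534.4, 181.5]), ([194.9, 267.4], 0.5, [448.8, -295.4])]
scene tip_level [([368.5, 228.4], 0.74, [548.5, 159.5])]
scene turntable_top [([368.3, 242.6], 0.56, [530.8, 168.4])]
scene drip_plate [([232.4, 271.3], 0.86, [492.9, -198.4])]
scene syrup []
scene bowl [([317.1, 332.5], 0.6, [773.8, -35.6]), ([369.9, 254.2], 0.21, [509.9, 183.7])]
scene spanner [([412.4, 302.9], 0.8, [734.3, 210.7]), ([368.5, 227.8], 0.34, [370.5, 229.4])]
```

View pics/crop_top.png

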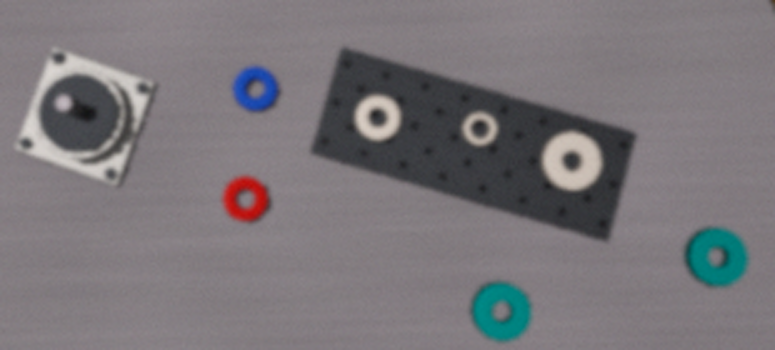

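View pics/crop_scene.png

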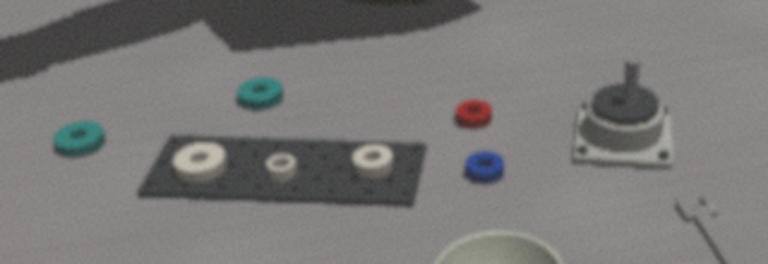

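```bash
cat >> h.py <<'E'
def tgt(p,yawdeg):
    s=manip.read_state(); Rc=rot(s["eef_rot"]); Rt=rot([-np.pi/2,0,np.radians(yawdeg)])
    d=Rc.T@(np.array(p)-s["eef_pos"]); rv=R.from_matrix(Rc.T@Rt).as_rotvec(degrees=True)
    print("t",round(s["clock"],2),"row:",np.round(d,1).tolist(),np.round(rv,2).tolist())
def wristmodel():
    c=manip.camera("wrist"); s=manip.read_state(); Rc=rot(s["eef_rot"])
    print("cam in tool",Rc.T@(c["origin"]-s["eef_pos"])); return c,s
E
python3 - <<'E'
from h import *
c,s=wristmodel()
x,y,_=s["eef_pos"]
for z in (180,100,24,0): print(z,proj(c,[x,y,z]))
# white ring / pin in top picture
c=manip.camera("top"); im=cv2.cvtColor(c["img"],cv2.COLOR_RGB2HSV)
m=((im[...,1]<45)&(im[...,2]>185)).astype(np.uint8)
n,l,st,ce=cv2.connectedComponentsWithStats(m)
for i in range(1,n):
    if st[i,4]>15: print(st[i],np.round(ce[i],1),np.round(unproj(c,ce[i],24)[:2],1),np.round(unproj(c,ce[i],110)[:2],1))
save(c,"crop_unit.png",(225,215,305,295),8)
tgt([474,-301,150],-101.7)
E
```

```text
cam in tool [ -79.01188713 -157.53045356   -1.39536259]
180 [320.25401693 273.90700422]
100 [319.62561731 235.87983904]
24 [319.27151957 214.45186114]
0 [319.18714435 209.34595343]
[337 150  18  17 230] [345.2 157.8] [769.3 -36.2] [744.1 -33.4]
[239 232  49  49 467] [260.  254.6] [533. 180.] [526.6 165.6]
[373 249  16  16 140] [380.4 256.7] [ 519.8 -113.7] [ 514.4 -104.7]
[448 264  21  21 263] [458.2 274. ] [ 472.9 -298.3] [ 471.3 -274.6]
t 1.35 row: [-307.4, 77.5, -80.1] [-0.0, -53.91, 0.0]
```

View pics/crop_unit.png

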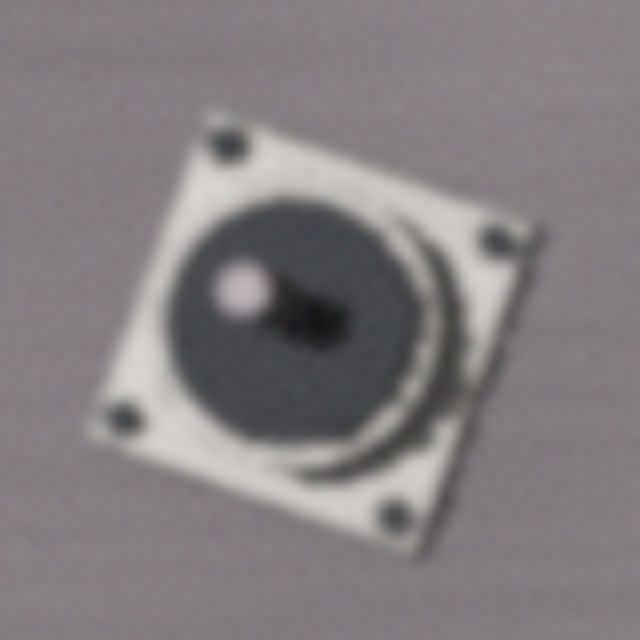

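The unit crop shows the pin's bright tip at about (255.4,251.2) in the top image. The turntable centre is at about (262,255). Now I'll go over the widest white ring, top pixel (458,274).

```bash
python3 -m jog '[-307.5,40,-80,0,-53.9,0,-307.5,40,-80,0,-53.9,0,-307.5,40,-80,0,-53.9,0,-307.5,77.5,-80,0,-53.9,0,-307.5,77.5,-80,0,-53.9,0,-307.5,77.5,-80,0,-53.9,0,-307.5,77.5,-80,0,-53.9,0,-307.5,77.5,-80,0,-53.9,0,-307.5,77.5,-80,0,-53.9,0,-307.5,77.5,-80,0,-53.9,0]' 94
python3 - <<'E'
from h import *
c,s=wristmodel(); print(s["eef_pos"],s["eef_rot"],s["wrist_force"],s["joints"]); save(c,"w1.png")
print(proj(c,[474,-301,24]))
for t in ("wide_centre","narrow_centre","middle_centre"):
  print(t,[(q["score"],q["xy"],unproj(c,q["xy"],16)) for q in manip.tip_of(t,c)])
E
```

```text
clock: 2.18
eef_pos: [474.8, -299.8, 149.2]
eef_rot: [-1.572, 0.001, -1.773]
wrist_force: [-0.3, -0.8, 0.0]
finger_gap: 94.2
cam in tool [ -81.46678607 -156.96045252   -0.8794915 ]
[ 474.17956255 -300.87678841  149.84611157] [-1.57126147e+00  2.59340526e-05 -1.77493487e+00] [-0.03855602 -0.42246078  0.57511107] [-6.30560946e-01  3.99714667e-01  1.57498231e+00 -1.83512885e-04
  1.16732990e+00 -4.26350328e-01]
[318.99055027 240.2710371 ]
wide_centre [(0.8, [243.3, 392.4], array([ 381.04625696, -425.81107678,   16.        ])), (0.71, [108.8, 178.2], array([ 329.76015912, -224.87418551,   16.        ])), (0.59, [314.2, 234.1], array([ 470.90671837, -297.65134931,   16.        ]))]
narrow_centre [(0.76, [340.4, 107.8], array([ 507.90963721, -210.48247146,   16.        ]))]
middle_centre []
```

View pics/w1.png

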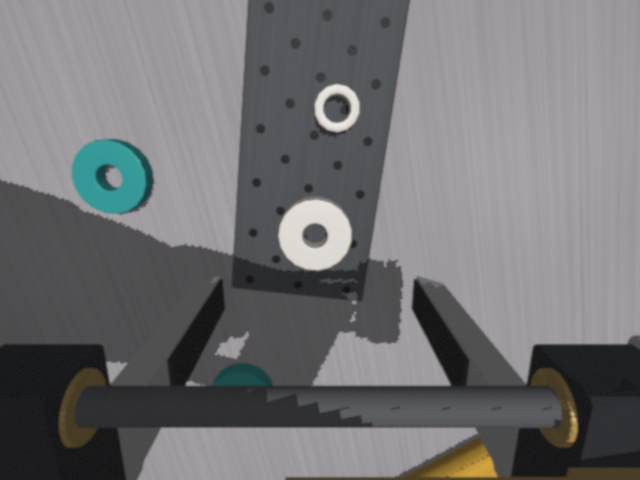

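```bash
cat >> h.py <<'E'
def rings(c,z,thr=150,sat=60,amin=300):
    im=cv2.cvtColor(c["img"],cv2.COLOR_RGB2HSV)
    m=((im[...,1]<sat)&(im[...,2]>thr)).astype(np.uint8)
    cs,h=cv2.findContours(m,cv2.RETR_CCOMP,cv2.CHAIN_APPROX_NONE); out=[]
    for k in cs:
        if len(k)<25 or cv2.contourArea(k)<amin: continue
        P=np.array([unproj(c,p[0],z)[:2] for p in k])
        A=np.c_[2*P,np.ones(len(P))]; b=(P**2).sum(1)
        q=np.linalg.lstsq(A,b,rcond=None)[0]; r=np.sqrt(q[2]+q[0]**2+q[1]**2)
        res=np.abs(np.hypot(*(P-q[:2]).T)-r).mean()
        if res<1.5 and r<40: out.append((np.round(k[:,0].mean(0),1).tolist(),np.round(q[:2],1).tolist(),round(r,1),round(res,2)))
    return out
E
python3 - <<'E'
from h import *
c,s=wristmodel(); c,s=wristmodel(); print(s["eef_pos"])
print("wrist");[print(o) for o in rings(c,24,200,40,100)]
c=manip.camera("top"); print("top"); [print(o) for o in rings(c,24,180,45,30)]
for e in ([248,0],[233,288],[409,0],[362,300]): print(unproj(manip.camera("wrist"),e,8))
E
```

```text
cam in tool [ -80.32261036 -157.53970304   -1.26066505]
cam in tool [ -80.25115294 -157.57413809   -1.2922314 ]
[ 473.60303452 -301.94471373  150.48047394]
wrist
([315.4, 230.5], [471.6, -296.3], np.float64(26.4), np.float64(0.19))
([315.3, 231.3], [471.6, -296.4], np.float64(10.7), np.float64(0.19))
([337.1, 103.3], [505.0, -210.1], np.float64(14.5), np.float64(0.16))
([336.9, 103.6], [505.0, -210.1], np.float64(10.5), np.float64(0.16))
top
([458.4, 274.0], [473.2, -298.7], np.float64(25.1), np.float64(0.53))
([458.3, 273.9], [473.0, -298.5], np.float64(11.8), np.float64(0.53))
([421.5, 261.0], [506.6, -212.2], np.float64(13.1), np.float64(0.48))
([421.5, 261.0], [506.5, -212.2], np.float64(11.7), np.float64(0.53))
([380.8, 256.6], [519.9, -114.1], np.float64(19.3), np.float64(0.6))
([347.3, 158.2], [768.3, -41.0], np.float64(25.3), np.float64(1.46))
[ 459.33792727 -131.04124102    8.        ]
[ 393.8145291  -333.70614359    8.        ]
[ 566.8925163 -153.116239     8.       ]
[ 497.0436251  -365.85342061    8.        ]
```

Run:
```python
from h import *
for i in range(4):
    manip.camera("top"); s=manip.read_state(); print(s["clock"],s["eef_pos"],s["wrist_force"])
tgt([472.2,-297.2,34],-107)
```

```text
2.7833 [ 474.04554811 -301.1893777   150.02657776] [0.0817002  0.32935549 0.36515389]
2.8333 [ 474.08075266 -301.10960283  150.00314189] [-0.42117399 -0.78152941  0.06425325]
2.8833 [ 474.14142477 -301.07129965  150.0005363 ] [-0.71431167 -0.4000034   0.05873321]
2.9333 [ 474.14308066 -301.0256517   149.95501165] [0.55124184 0.17753024 0.58307773]
t 2.93 row: [-3.4, 116.0, -2.7] [0.0, 5.29, -0.0]
```

```bash
python3 -m jog '[-3.4,30,-2.7,0,5.3,0,-3.4,60,-2.7,0,5.3,0,-3.4,85,-2.7,0,5.3,0,-3.4,100,-2.7,0,5.3,0,-3.4,110,-2.7,0,5.3,0,-3.4,114,-2.7,0,5.3,0,-3.4,116,-2.7,0,5.3,0,-3.4,116,-2.7,0,5.3,0,-3.4,116,-2.7,0,5.3,0]' 94
python3 - <<'E'
from h import *
c,s=wristmodel(); print(s["eef_pos"],s["wrist_force"]); save(c,"w2.png")
E
```

```text
clock: 3.68
eef_pos: [472.7, -297.4, 34.9]
eef_rot: [-1.569, -0.001, -1.868]
wrist_force: [0.2, -0.6, 1.0]
finger_gap: 94.0
cam in tool [ -80.23896578 -157.51009818   -1.30444033]
[ 472.63900058 -297.4507065    34.94599619] [ 0.45117692  0.71014567 -0.3420315 ]
```

View pics/w2.png

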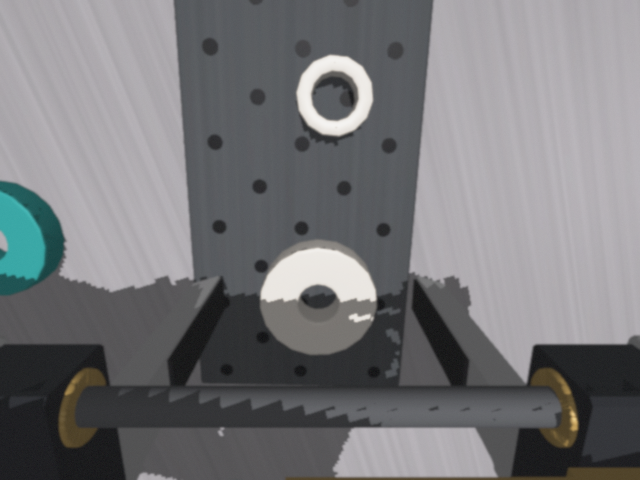

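```bash
python3 - <<'E'
from h import *
c=manip.camera("wrist"); s=manip.read_state(); Rt=rot(s["eef_rot"])
print(rings(c,24,95,50,100))
for p in ((0,22,47),(0,22,-47),(8,22,47),(-8,22,47),(0,11,0)): print(p,proj(c,s["eef_pos"]+Rt@np.array(p)))
for px in ((318.5,301),(319,297)): print(totool(s,unproj(c,px,24)-s["eef_pos"]))
E
python3 -m jog '[0,0,0,0,0,0,0,0,0,0,0,0,0,0,0,0,0,0,0,0,0,0,0,0,0,0,0,0,0,0,0,0,0,0,0,0]' 50 12
python3 - <<'E'
from h import *
c,s=wristmodel(); print(s["eef_pos"],s["wrist_force"],s["finger_gap"]); save(c,"w3.png",(160,180,480,420),2.4)
E
```

```text
[([317.2, 297.2], [472.4, -294.3], np.float64(7.1), np.float64(0.86)), ([242.9, 253.2], [445.6, -262.7], np.float64(4.0), np.float64(1.39)), ([259.3, 185.8], [463.5, -236.2], np.float64(4.2), np.float64(0.16)), ([257.0, 96.2], [474.7, -201.3], np.float64(4.0), np.float64(0.13))]
(0, 22, 47) [414.31597353 294.57612395]
(0, 22, -47) [226.41862735 294.47972785]
(8, 22, 47) [413.23796842 309.16539418]
(-8, 22, 47) [415.41844846 279.65568952]
(0, 11, 0) [320.50500656 304.10643382]
[-1.67370792 10.84254057 -0.95032343]
[-3.72238009 10.84189246 -0.71718376]
clock: 4.28
eef_pos: [472.2, -297.1, 33.9]
eef_rot: [-1.571, 0.0, -1.868]
wrist_force: [0.5, -0.4, 0.0]
finger_gap: 57.4
cam in tool [ -80.22215772 -157.54619543   -1.32961566]
[ 472.21588405 -297.12254952   33.939195  ] [-0.1840298   0.12739505 -0.73001279] 54.8011821954574
```

View pics/w3.png

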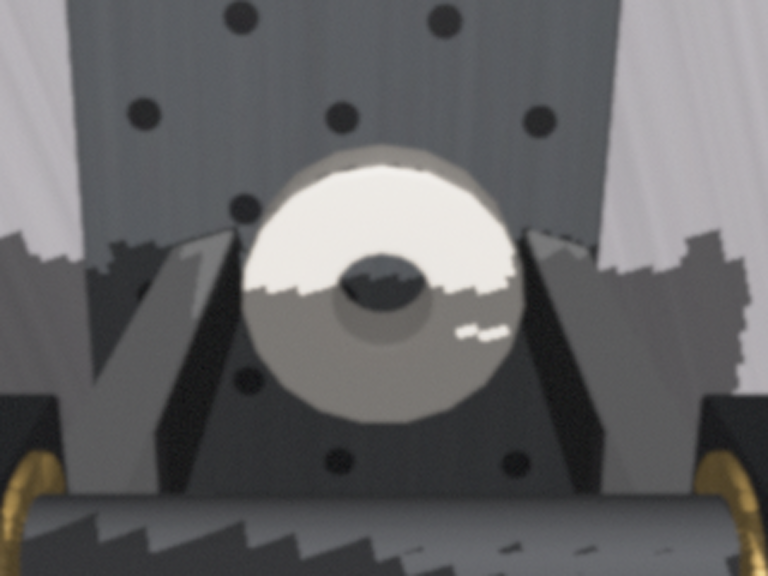

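Jaws closed on the white wide ring: the face is centred at about (320,302) in the wrist image and the gap is about 55 mm. Next I'll lift it and hover beside the pin.

```bash
python3 -m jog '[0,-15,0,0,0,0,0,-50,0,0,0,0,0,-90,0,0,0,0,0,-130,0,0,0,0,0,-136,0,0,0,0]' - 12
python3 - <<'E'
from h import *
c=manip.camera("top")
for px in ((255.0,250.8),(255.4,251.2)): p=unproj(c,px,110); print(p)
print(unproj(c,(261.6,254.7),54))
u=np.array([np.cos(np.radians(-107)),np.sin(np.radians(-107))])
h=p[:2]+60*u; print(h); tgt([*h,160],-107); print(manip.read_state()["finger_gap"])
E
```

```text
clock: 4.75
eef_pos: [474.0, -298.4, 176.8]
eef_rot: [-1.562, -0.003, -1.867]
wrist_force: [0.1, -0.2, 0.7]
finger_gap: 54.7
[535.50755929 176.93833418 110.        ]
[534.57650308 176.03917191 110.        ]
[530.43781397 171.22377131  54.        ]
[517.0342008  118.66088655]
t 4.8 row: [-411.3, 13.2, -80.4] [-0.41, -0.0, 0.14]
54.716742860945665
```

```bash
python3 -m jog '[-411,10,-80,0,0,0,-411,10,-80,0,0,0,-411,10,-80,0,0,0,-411,10,-80,0,0,0,-411,10,-80,0,0,0,-411,10,-80,0,0,0,-411,10,-80,0,0,0,-411,10,-80,0,0,0,-411,10,-80,0,0,0,-411,10,-80,0,0,0]' - 12
python3 -m jog '[0,0,0,0,0,0,0,0,0,0,0,0,0,0,0,0,0,0,0,0,0,0,0,0,0,0,0,0,0,0,0,0,0,0,0,0,0,0,0,0,0,0,0,0,0,0,0,0]' - 12
python3 - <<'E'
from h import *
c,s=wristmodel(); print(s["eef_pos"],s["eef_rot"],s["wrist_force"],s["finger_gap"]); save(c,"w4.png")
print([(q["score"],q["xy"],unproj(c,q["xy"],110)) for q in manip.tip_of("tip_level",c)])
E
```

```text
clock: 5.63
eef_pos: [514.9, 119.2, 158.5]
eef_rot: [-1.572, -0.001, -1.868]
wrist_force: [0.7, -0.3, -0.3]
finger_gap: 54.7
clock: 6.3
eef_pos: [515.7, 116.7, 160.1]
eef_rot: [-1.571, 0.0, -1.868]
wrist_force: [-0.4, -0.6, -0.9]
finger_gap: 54.8
cam in tool [ -80.1062032  -157.55317386   -1.24755149]
[515.70695898 116.78964478 160.04196604] [-1.57073866e+00  4.05957538e-05 -1.86811923e+00] [ 0.3712711   0.25052564 -0.72350689] 54.578820324699656
[(0.74, [308.8, 166.7], array([527.62686974, 176.34162229, 110.        ]))]
```

View pics/w4.png

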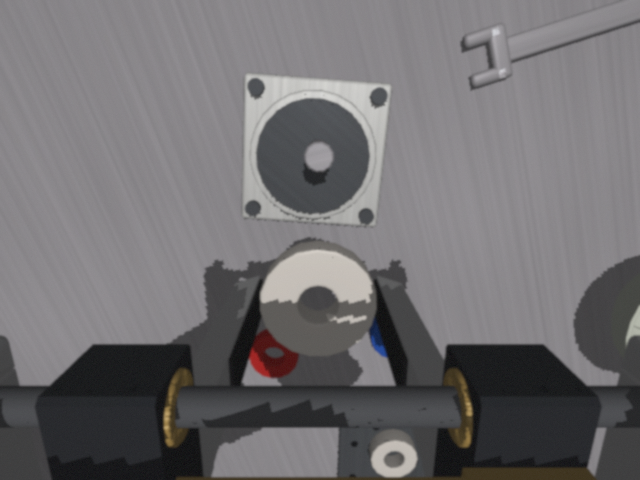

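The pin tip shows at about (318,156), and the ring's top face is centred at about (319,303) with its bore at about (319,303).

Run:
```python
from h import *
c=manip.camera("wrist"); s=manip.read_state()
save(c,"w5a.png",(245,235,395,365),5); save(c,"w5b.png",(290,130,350,190),9)
im=cv2.cvtColor(c["img"],cv2.COLOR_RGB2HSV); g=c["img"].astype(int).sum(2)//3
roi=g[140:190,300:340]
print(g[156,300:340]); print(g[135:185,318])
```

```text
[ 79  79  78  83  97 116 136 148 152 153 153 153 154 157 156 157 156 157
 157 157 158 159 158 158 159 157 157 157 159 158 158 152 135 112  92  82
  77  79  78  78]
[ 82  82  83  79  77  78  87 107 129 146 157 161 161 160 160 157 155 154
 155 154 156 157 158 158 158 159 160 159 157 155 154 154 154 152 151 136
 105  69  46  41  39  41  39  39  37  40  39  37  45  54]
```

View pics/w5a.png

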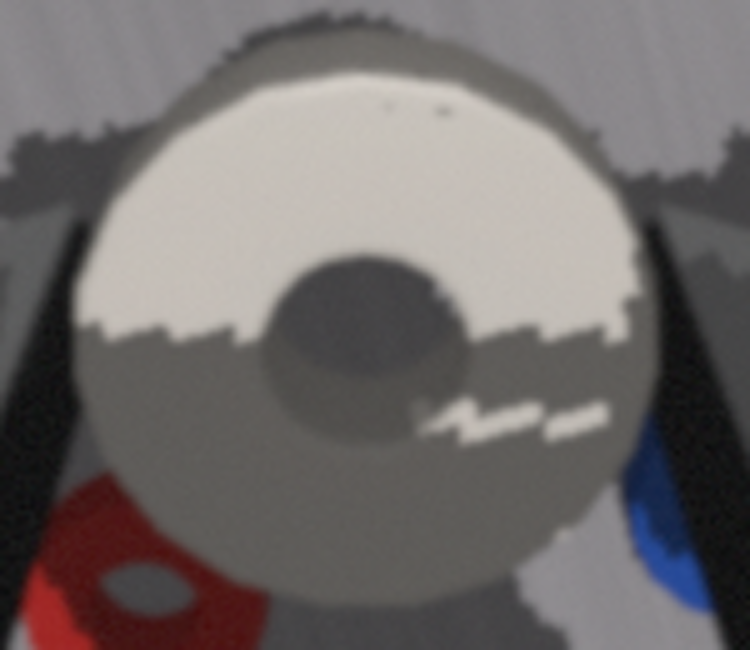

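View pics/w5b.png

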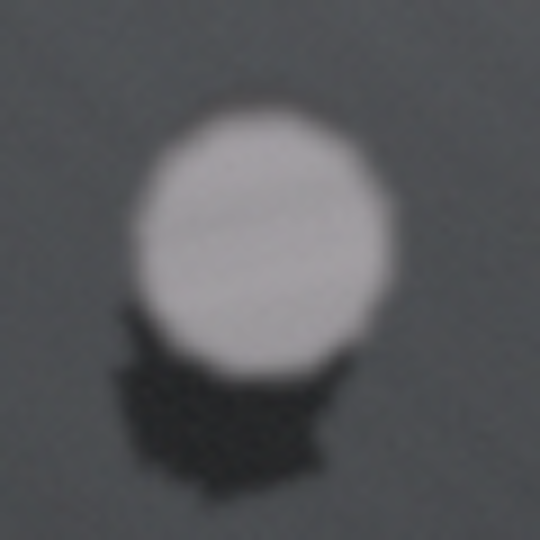

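Run:
```python
from h import *
c=manip.camera("wrist"); s=manip.read_state(); z=s["eef_pos"][2]
print(s["clock"],s["eef_pos"])
f=lambda px,z: totool(s,unproj(c,px,z)-s["eef_pos"])
A=np.array([(75,325),(658,325),(366,72),(366,607)])/5+np.array([245,235])-.4
B=np.array([(262,350),(470,350),(366,253),(366,447)])/5+np.array([245,235])-.4
C=np.array([(133,240),(393,240),(265,103),(265,378)])/9+np.array([290,130])-.44
for n,P,zz in (("outer",A,z-9.9),("bore",B,z-9.9),("pin",C,110)):
    Q=np.array([f(p,zz) for p in P]); print(n,Q[:,[0,2]].round(2).tolist(), "cx",(Q[2]+Q[3])[0]/2,"cz",(Q[0]+Q[1])[2]/2,"dia",np.ptp(Q[:2,2]),np.ptp(Q[2:,0]))
```

```text
6.5 [515.69908158 117.03721896 160.03300271]
outer [[-2.84, -28.59], [-2.87, 25.99], [-27.67, -1.35], [27.17, -1.33]] cx -0.24922244767978974 cz -1.3000248854339809 dia 54.584231708956715 54.83676703745908
bore [[-0.29, -11.12], [-0.3, 8.43], [-10.11, -1.35], [9.81, -1.34]] cx -0.14723064721716206 cz -1.344559601706476 dia 19.5489226924133 19.91976466546789
pin [[-65.92, -8.43], [-65.92, 6.69], [-73.65, -0.76], [-57.97, -0.74]] cx -65.8085004680778 cz -0.8703690327799043 dia 15.111309474347783 15.678465399255295
```

```bash
python3 -m jog '[-20,0,0.1,0,0,0,-40,0,0.3,0,0,0,-55,0,0.4,0,0,0,-62,0,0.5,0,0,0,-65.6,3,0.5,0,0,0,-65.6,10,0.5,0,0,0,-65.6,16,0.5,0,0,0,-65.6,19,0.5,0,0,0,-65.6,20,0.5,0,0,0,-65.6,20,0.5,0,0,0]' - 12
python3 -m jog '[0,0,0,0,0,0,0,0,0,0,0,0,0,0,0,0,0,0,0,0,0,0,0,0,0,0,0,0,0,0]' - 12
python3 - <<'E'
from h import *
c,s=wristmodel(); print(s["clock"],s["eef_pos"],s["wrist_force"]); save(c,"w6.png",(245,235,395,365),5)
c=manip.camera("scene");save(c,"s6.png",(300,170,440,290),5)
E
```

```text
clock: 7.33
eef_pos: [535.2, 179.3, 139.7]
eef_rot: [-1.571, -0.0, -1.868]
wrist_force: [-0.1, -0.2, -1.1]
finger_gap: 54.6
clock: 7.75
eef_pos: [535.4, 179.7, 140.1]
eef_rot: [-1.571, 0.0, -1.868]
wrist_force: [-0.4, -0.4, -0.6]
finger_gap: 54.7
cam in tool [ -80.21951871 -157.56162027   -1.34078154]
7.8 [535.38529748 179.7355611  140.10775471] [-0.39693398  0.15575066 -0.0121562 ]
```

View pics/w6.png

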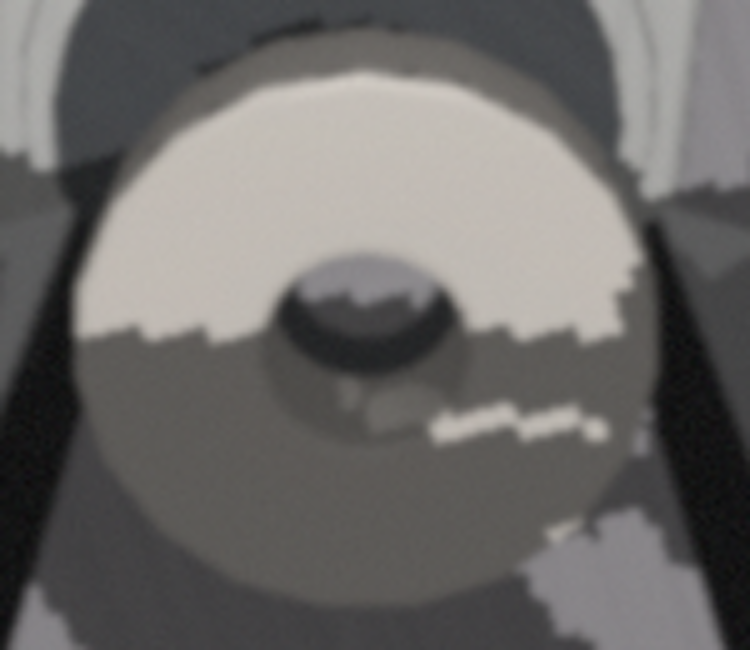

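View pics/s6.png

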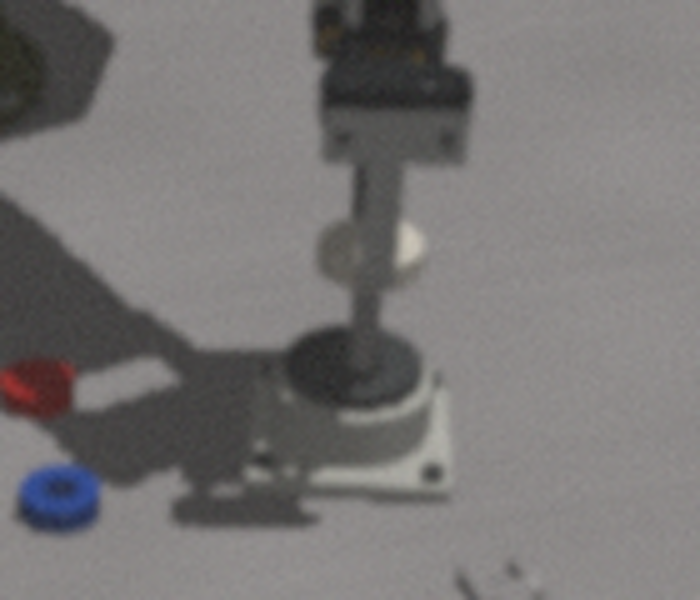

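Run:
```python
from h import *
c=manip.camera("wrist"); s=manip.read_state()
print(s["eef_pos"],s["wrist_force"])
f=lambda px,z: totool(s,unproj(c,px,z)-s["eef_pos"])
for p in ((366,335),(366,340),(280,300),(455,300),(275,315),(465,315)):
    print(p,f(np.array(p)/5+np.array([245,235])-.4,110)[[0,2]], f(np.array(p)/5+np.array([245,235])-.4,114)[[0,2]])
save(c,"w7.png",(295,280,345,330),12)
```

```text
[535.34621268 179.76256504 140.05940321] [ 0.5776442  -0.92871527 -0.57597734]
(366, 335) [ 7.57670282 -1.35044957] [ 5.70503392 -1.34971409]
(366, 340) [ 8.14957417 -1.35022222] [ 6.26569084 -1.34949158]
(280, 300) [  3.5958054  -10.33905499] [  1.80901488 -10.14666967]
(455, 300) [3.58602229 7.94819209] [1.79944036 7.75066734]
(275, 315) [  5.29907722 -10.88263243] [  3.47597054 -10.67865727]
(465, 315) [5.28837132 9.01747071] [3.4654929  8.79714742]
```

View pics/w7.png

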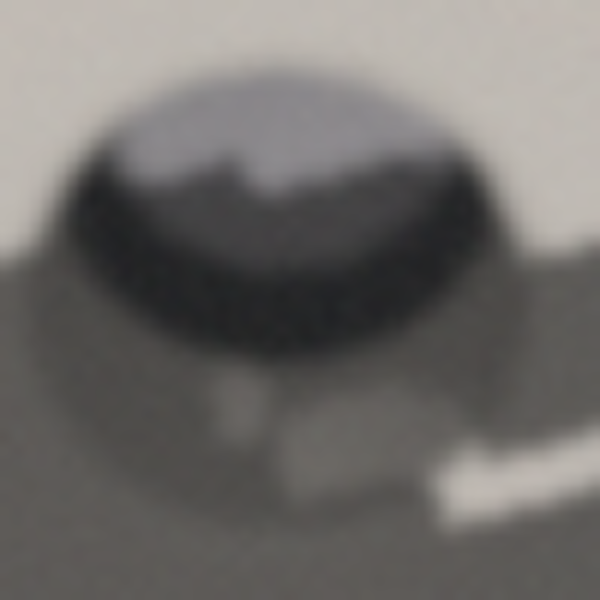

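```bash
python3 -m jog '[0,1.5,0,0,0,0,0,3,0,0,0,0,0,4,0,0,0,0,0,5,0,0,0,0,0,6,0,0,0,0,0,7,0,0,0,0,0,7,0,0,0,0,0,7,0,0,0,0]' - 12
python3 - <<'E'
from h import *
c=manip.camera("wrist"); s=manip.read_state(); print(s["eef_pos"],s["wrist_force"],s["finger_gap"]); save(c,"w8.png",(245,235,395,365),5)
E
```

```text
clock: 8.57
eef_pos: [535.3, 179.7, 133.0]
eef_rot: [-1.571, -0.0, -1.868]
wrist_force: [-1.1, 0.1, -0.2]
finger_gap: 54.8
[535.37187402 179.73449543 133.04005224] [-0.44626126 -0.12694281 -0.90628797] 54.759312596543
```

View pics/w8.png

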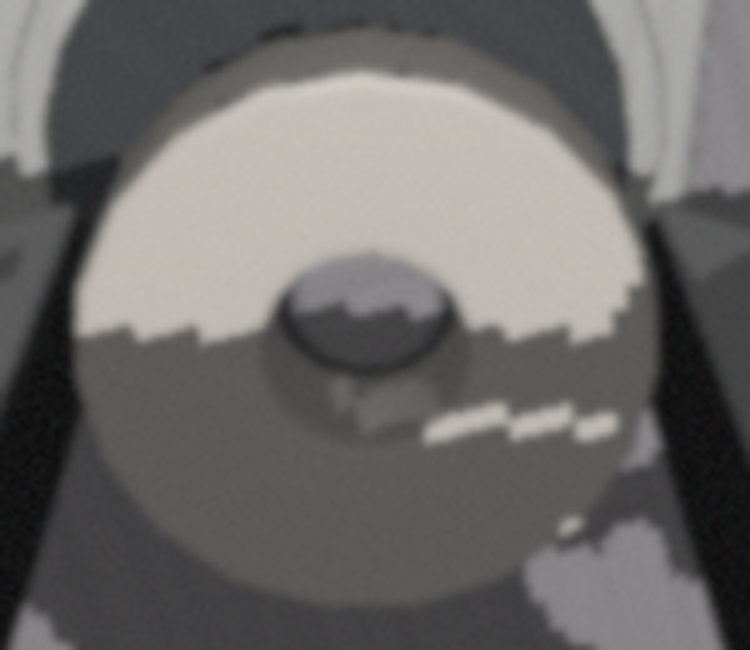

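The pin fills the lower bore evenly, with its edge at about (367,370) in the crop and no force, so it has entered. I'll continue down, watching the force.

```bash
python3 -m jog '[0,1.5,0,0,0,0,0,3,0,0,0,0,0,4.5,0,0,0,0,0,6,0,0,0,0,0,7.5,0,0,0,0,0,9,0,0,0,0,0,10,0,0,0,0,0,10,0,0,0,0]' - 12
python3 -m jog '[0,1.5,0,0,0,0,0,3,0,0,0,0,0,4.5,0,0,0,0,0,6,0,0,0,0,0,7.5,0,0,0,0,0,9,0,0,0,0,0,10,0,0,0,0,0,10,0,0,0,0]' - 12
```

```text
clock: 9.28
eef_pos: [535.2, 179.7, 122.7]
eef_rot: [-1.571, -0.0, -1.868]
wrist_force: [-0.0, 0.2, -0.9]
finger_gap: 54.4
clock: 9.95
eef_pos: [535.2, 179.7, 112.7]
eef_rot: [-1.571, -0.0, -1.868]
wrist_force: [-0.0, -0.6, -0.4]
finger_gap: 54.8
```

```bash
python3 -m jog '[0,2,0,0,0,0,0,5,0,0,0,0,0,8,0,0,0,0,0,11,0,0,0,0,0,14,0,0,0,0,0,17,0,0,0,0,0,20,0,0,0,0,0,23,0,0,0,0,0,25,0,0,0,0,0,25,0,0,0,0]' - 12
python3 -m jog '[0,1.5,0,0,0,0,0,3,0,0,0,0,0,4,0,0,0,0,0,5,0,0,0,0,0,5.5,0,0,0,0,0,6,0,0,0,0,0,6,0,0,0,0]' - 12
```

```text
clock: 10.78
eef_pos: [535.1, 179.7, 87.5]
eef_rot: [-1.571, -0.0, -1.868]
wrist_force: [-0.5, -0.2, -0.7]
finger_gap: 54.4
clock: 11.37
eef_pos: [535.3, 179.7, 81.9]
eef_rot: [-1.571, -0.0, -1.868]
wrist_force: [0.8, 0.1, -1.1]
finger_gap: 54.7
```

```bash
python3 -m jog '[0,0.7,0,0,0,0,0,1.5,0,0,0,0,0,1.5,0,0,0,0]' - 12
python3 -m jog '[0,0,0,0,0,0,0,0,0,0,0,0,0,0,0,0,0,0,0,0,0,0,0,0]' 75 12
python3 - <<'E'
from h import *
c=manip.camera("wrist"); s=manip.read_state(); print(s["eef_pos"],s["wrist_force"],s["finger_gap"]); save(c,"w9.png")
c=manip.camera("scene");save(c,"s9.png",(300,170,440,290),5)
E
```

```text
clock: 11.62
eef_pos: [535.3, 179.7, 80.4]
eef_rot: [-1.571, -0.0, -1.868]
wrist_force: [-0.0, -0.3, -0.9]
finger_gap: 54.5
clock: 11.95
eef_pos: [535.4, 179.7, 80.6]
eef_rot: [-1.571, 0.0, -1.868]
wrist_force: [0.1, 0.3, -0.1]
finger_gap: 74.3
[535.38568949 179.73991694  80.59050315] [-0.27670915  0.24070122 -0.32503482] 75.23093268752795
```

View pics/w9.png

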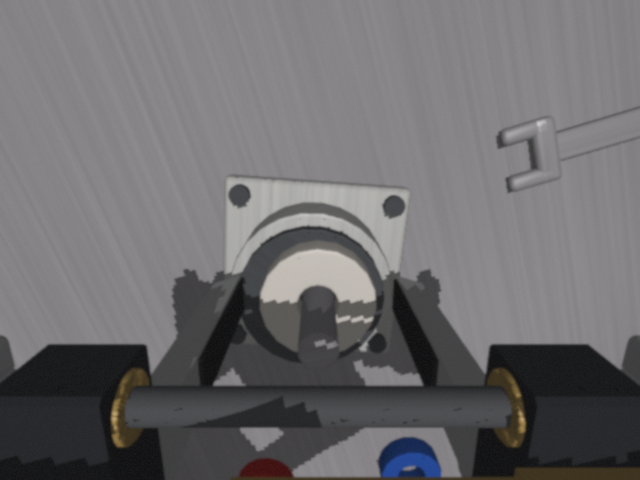

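View pics/s9.png

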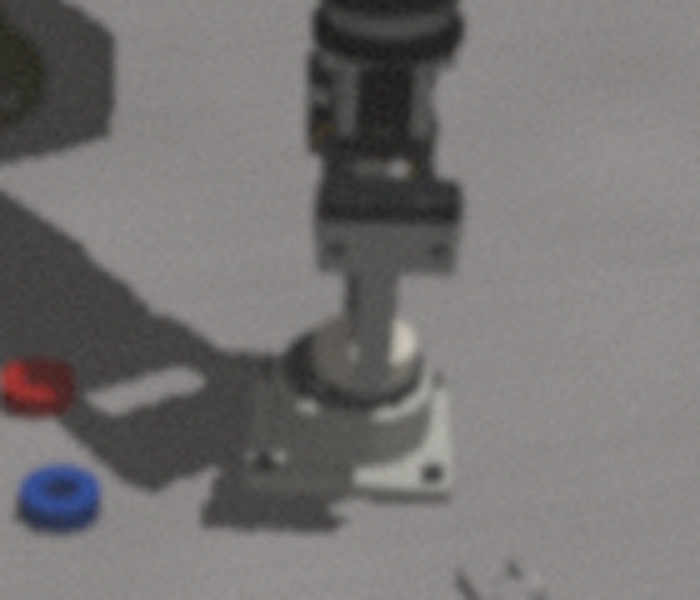

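The wide ring lies flat on the turntable, centred at about (319,300) in the wrist image, with the pin up through it. Next I'll lift off and fetch the middle white ring.

```bash
python3 -m jog '[0,-15,0,0,0,0,0,-45,0,0,0,0,0,-80,0,0,0,0,60,-85,15,0,0,0,150,-80,40,0,0,0,283,-75,70,0,0,0,283,-70,70,0,0,0,283,-70,70,0,0,0,283,-70,70,0,0,0,283,-70,70,0,0,0]' 94
python3 -m jog '[0,0,0,0,0,0,0,0,0,0,0,0,0,0,0,0,0,0,0,0,0,0,0,0,0,0,0,0,0,0,0,0,0,0,0,0]'
python3 - <<'E'
from h import *
c=manip.camera("wrist"); s=manip.read_state(); print(s["eef_pos"],s["wrist_force"],s["finger_gap"]); save(c,"w10.png")
[print(o) for o in rings(c,24,200,40,100)]
E
```

```text
clock: 12.88
eef_pos: [519.1, -112.9, 150.7]
eef_rot: [-1.57, 0.0, -1.867]
wrist_force: [0.8, 0.4, 0.3]
finger_gap: 94.2
clock: 13.38
eef_pos: [519.7, -109.9, 150.6]
eef_rot: [-1.571, 0.0, -1.866]
wrist_force: [0.0, 0.4, -0.1]
finger_gap: 93.8
[ 519.69717158 -110.12182872  150.60011956] [ 0.12825312  0.98660397 -0.42002977] 94.21279171451363
([318.9, 239.9], [518.6, -111.6], np.float64(20.2), np.float64(0.2))
([319.0, 240.4], [518.6, -111.7], np.float64(10.8), np.float64(0.17))
```

View pics/w10.png

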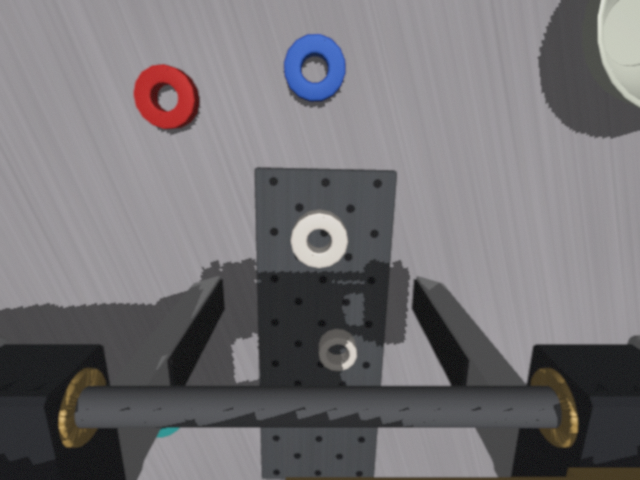

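```bash
python3 -m jog '[0.6,30,0.4,0,0,0,0.6,60,0.4,0,0,0,0.6,85,0.4,0,0,0,0.6,100,0.4,0,0,0,0.6,110,0.4,0,0,0,0.6,114.5,0.4,0,0,0,0.6,116.5,0.4,0,0,0,0.6,116.5,0.4,0,0,0,0.6,116.5,0.4,0,0,0]' 94
python3 -m jog '[0,0,0,0,0,0,0,0,0,0,0,0,0,0,0,0,0,0,0,0,0,0,0,0,0,0,0,0,0,0,0,0,0,0,0,0,0,0,0,0,0,0]' 38 12
python3 - <<'E'
from h import *
c,s=wristmodel(); print(s["eef_pos"],s["wrist_force"],s["finger_gap"]); save(c,"w11.png",(160,180,480,420),2.4)
E
```

```text
clock: 14.18
eef_pos: [520.3, -111.8, 35.0]
eef_rot: [-1.569, 0.0, -1.867]
wrist_force: [-0.4, -0.2, 0.5]
finger_gap: 93.9
clock: 14.77
eef_pos: [519.7, -111.7, 34.0]
eef_rot: [-1.571, -0.0, -1.868]
wrist_force: [0.9, 0.5, -0.4]
finger_gap: 50.8
cam in tool [ -80.21357461 -157.54420391   -1.33306605]
[ 519.75962393 -111.65073345   34.02470952] [ 1.09237261 -0.51874431  0.0927499 ] 46.40147740655182
```

View pics/w11.png

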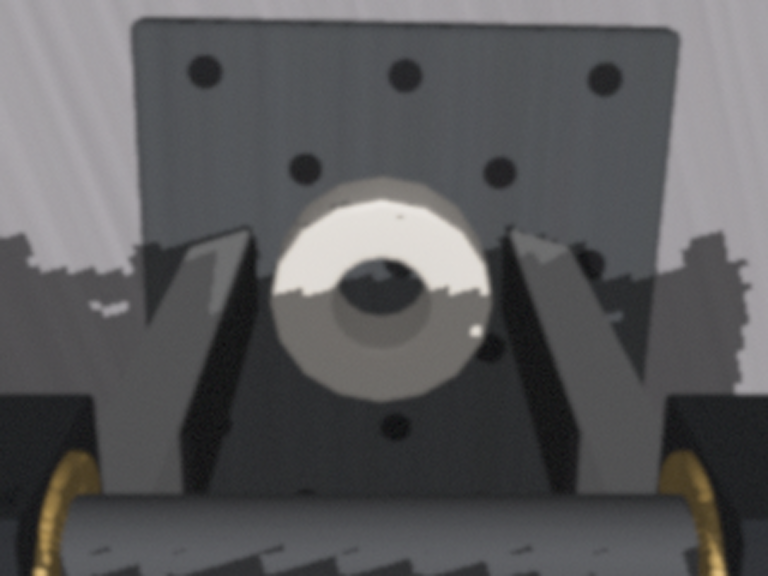

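The jaws are still closing, at a gap of about 46 mm. I'll let them finish.

```bash
python3 -m jog '[0,0,0,0,0,0,0,0,0,0,0,0,0,0,0,0,0,0,0,0,0,0,0,0]' 38 12
python3 -m jog '[0,-5,0,0,0,0,0,-20,0,0,0,0,0,-50,0,0,0,0,0,-85,0,0,0,0,0,-110,0,0,0,0,0,-120,0,0,0,0]' - 12
python3 -m jog '[0,0,0,0,0,0,0,0,0,0,0,0,0,0,0,0,0,0,0,0,0,0,0,0,0,0,0,0,0,0]' - 12
python3 - <<'E'
from h import *
c,s=wristmodel(); print(s["eef_pos"],s["wrist_force"],s["finger_gap"]); save(c,"w12.png",(245,235,395,365),5)
E
```

```text
clock: 15.15
eef_pos: [519.8, -111.7, 34.0]
eef_rot: [-1.571, -0.0, -1.868]
wrist_force: [0.4, 0.4, 0.1]
finger_gap: 44.0
clock: 15.65
eef_pos: [520.9, -111.9, 158.1]
eef_rot: [-1.566, 0.0, -1.868]
wrist_force: [-0.1, 0.5, -0.7]
finger_gap: 44.0
clock: 16.07
eef_pos: [519.3, -111.5, 152.7]
eef_rot: [-1.573, -0.0, -1.868]
wrist_force: [-0.0, 0.1, -0.9]
finger_gap: 44.1
cam in tool [ -80.22399538 -157.27125048   -1.36520473]
[ 519.42476061 -111.58198712  152.9756819 ] [-1.12269276  0.52252044 -0.7122521 ] 43.98068691679548
```

View pics/w12.png

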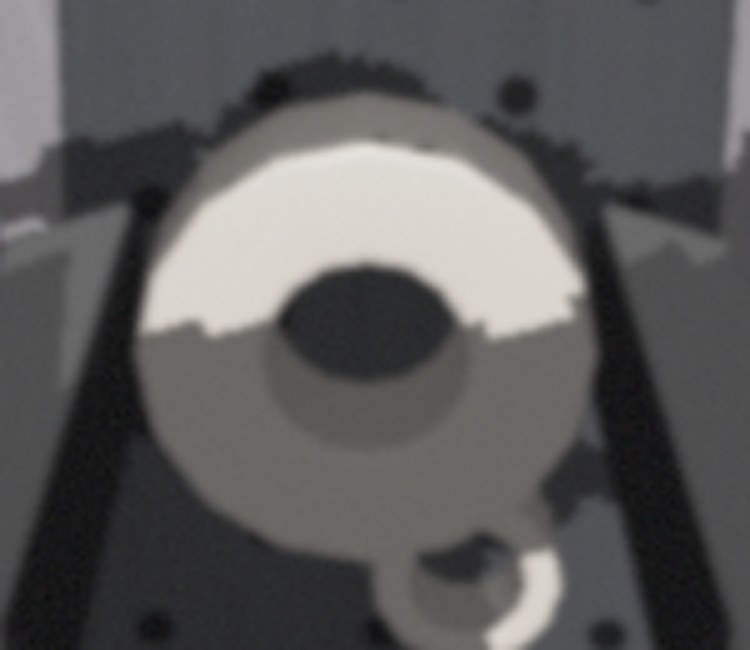

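```bash
python3 -m jog '[-20,0,-5,0,0,0,-55,0,-14,0,0,0,-95,0,-24,0,0,0,-135,0,-33,0,0,0,-175,0,-43,0,0,0,-212,0,-52,0,0,0,-243,0,-60,0,0,0,-266,0,-66,0,0,0,-279,0,-69,0,0,0,-283.8,0,-70.2,0,0,0]' - 12
python3 -m jog '[0,3,0,0,0,0,0,8,0,0,0,0,0,12,0,0,0,0,0,14,0,0,0,0,0,14,0,0,0,0,0,14,0,0,0,0,0,14,0,0,0,0]' - 12
python3 - <<'E'
from h import *
c,s=wristmodel(); print(s["eef_pos"],s["wrist_force"],s["finger_gap"]); save(c,"w13.png",(245,235,395,365),5)
c,s=wristmodel(); print(s["eef_pos"],s["wrist_force"],s["finger_gap"])
E
```

```text
clock: 16.95
eef_pos: [535.4, 181.8, 153.5]
eef_rot: [-1.572, -0.0, -1.866]
wrist_force: [0.6, -0.6, 0.0]
finger_gap: 44.0
clock: 17.53
eef_pos: [535.8, 179.9, 140.2]
eef_rot: [-1.571, 0.0, -1.868]
wrist_force: [-0.2, 0.7, -0.6]
finger_gap: 43.8
cam in tool [ -80.12632618 -157.47520497   -1.25240833]
[535.73820214 180.06444692 140.25955418] [ 0.66866707 -0.13115103 -1.45171856] 44.16168872024034
cam in tool [ -80.15299023 -157.55935187   -1.26349474]
[535.7067911  180.15009114 140.22393573] [ 0.77678176 -0.44981285 -0.47824372] 44.11059794220488
```

View pics/w13.png

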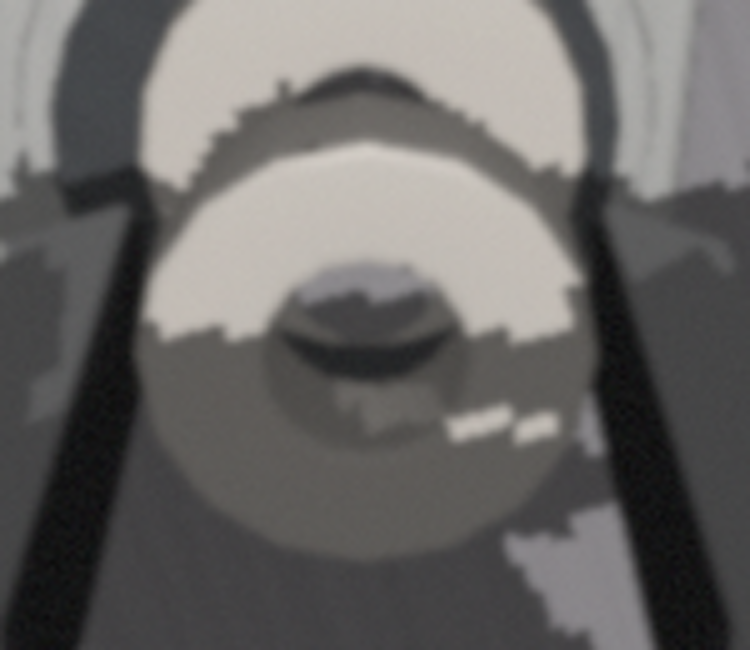

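The pin tip shows centred through the bore, with its lower edge at about (367,345) in the crop. Descending.

```bash
python3 -m jog '[0,1.5,0,0,0,0,0,3,0,0,0,0,0,4,0,0,0,0,0,5,0,0,0,0,0,6,0,0,0,0,0,7,0,0,0,0,0,7,0,0,0,0,0,7,0,0,0,0]' - 12
python3 - <<'E'
from h import *
c=manip.camera("wrist"); s=manip.read_state(); print(s["eef_pos"],s["wrist_force"],s["finger_gap"]); save(c,"w14.png",(245,235,395,365),5)
E
```

```text
clock: 18.3
eef_pos: [535.6, 180.2, 133.0]
eef_rot: [-1.571, -0.0, -1.868]
wrist_force: [0.4, -0.1, -0.5]
finger_gap: 43.9
[535.6339932  180.26989275 133.04261121] [ 0.08489144 -0.11571853 -0.41741169] 43.85257433179415
```

View pics/w14.png

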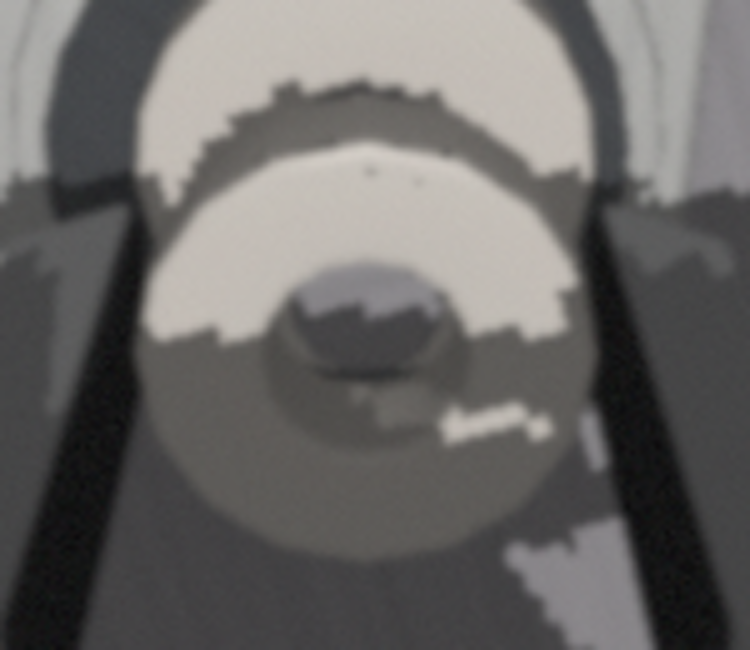

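```bash
python3 -m jog '[0,1.5,0,0,0,0,0,3.5,0,0,0,0,0,6,0,0,0,0,0,9,0,0,0,0,0,12,0,0,0,0,0,15,0,0,0,0,0,18,0,0,0,0,0,20,0,0,0,0]' - 12
python3 -m jog '[0,3,0,0,0,0,0,6,0,0,0,0,0,9,0,0,0,0,0,11,0,0,0,0,0,13,0,0,0,0,0,14,0,0,0,0,0,14,0,0,0,0,0,14,0,0,0,0]' - 12
python3 -m jog '[0,0.5,0,0,0,0,0,1,0,0,0,0,0,1.5,0,0,0,0,0,1.8,0,0,0,0,0,1.8,0,0,0,0]' - 12
```

```text
clock: 19.02
eef_pos: [535.5, 180.2, 112.5]
eef_rot: [-1.571, -0.0, -1.868]
wrist_force: [-0.0, 0.2, -0.2]
finger_gap: 44.3
clock: 19.68
eef_pos: [535.7, 180.2, 99.1]
eef_rot: [-1.571, 0.0, -1.868]
wrist_force: [0.6, 0.8, -0.6]
finger_gap: 44.0
clock: 20.1
eef_pos: [535.6, 180.2, 97.2]
eef_rot: [-1.571, -0.0, -1.868]
wrist_force: [0.1, -0.2, -0.7]
finger_gap: 44.0
```

```bash
python3 -m jog '[0,0.6,0,0,0,0,0,0.6,0,0,0,0,0,0.6,0,0,0,0,0,0.6,0,0,0,0,0,0.6,0,0,0,0,0,0.6,0,0,0,0]' 75 12
python3 - <<'E'
from h import *
c=manip.camera("wrist"); s=manip.read_state(); print(s["eef_pos"],s["wrist_force"],s["finger_gap"]); save(c,"w15.png",(160,180,480,420),2.4)
E
```

```text
clock: 20.6
eef_pos: [535.6, 180.3, 96.7]
eef_rot: [-1.571, 0.0, -1.868]
wrist_force: [-0.4, 0.2, -0.6]
finger_gap: 74.6
[535.63708946 180.24654134  96.64882123] [ 0.78766873  0.19192404 -0.27289037] 74.77605506264722
```

View pics/w15.png

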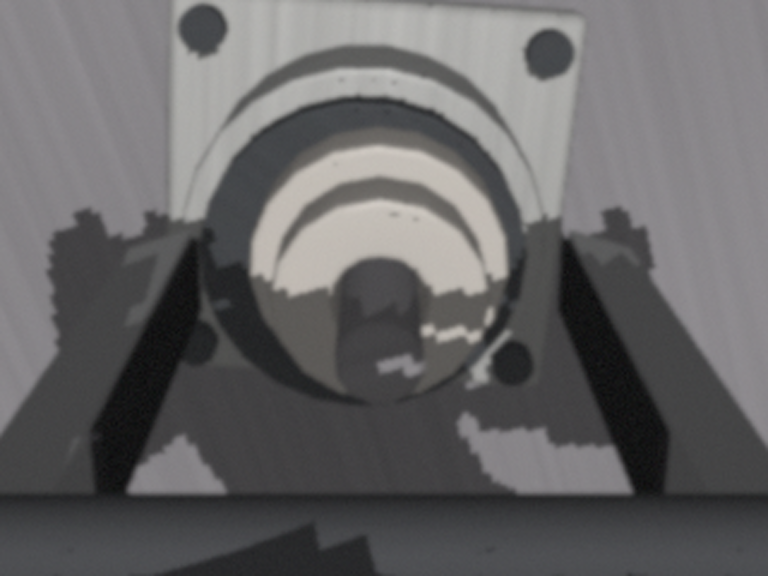

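Middle ring flat on the wide one, with the pin through both (crop about (380,270)). Now the narrow ring.

```bash
python3 -m jog '[0,-15,0,0,0,0,0,-45,0,0,0,0,30,-65,5,0,0,0,80,-65,20,0,0,0,160,-60,36,0,0,0,382,-55,86,0,0,0,382,-53,86,0,0,0,382,-53,86,0,0,0,382,-53,86,0,0,0,382,-53,86,0,0,0]' 94
python3 -m jog '[0,0,0,0,0,0,0,0,0,0,0,0,0,0,0,0,0,0,0,0,0,0,0,0,0,0,0,0,0,0,0,0,0,0,0,0,0,0,0,0,0,0,0,0,0,0,0,0,0,0,0,0,0,0]'
python3 - <<'E'
from h import *
c=manip.camera("wrist"); s=manip.read_state(); print(s["eef_pos"],s["wrist_force"],s["finger_gap"]); save(c,"w16.png")
[print(o) for o in rings(c,24,190,40,100)]
E
```

```text
clock: 21.48
eef_pos: [511.0, -142.6, 152.3]
eef_rot: [-1.57, 0.0, -1.868]
wrist_force: [0.6, 0.7, -0.4]
finger_gap: 93.8
clock: 22.23
eef_pos: [511.6, -140.3, 152.2]
eef_rot: [-1.571, -0.0, -1.867]
wrist_force: [-0.1, 1.4, 0.8]
finger_gap: 93.8
[ 511.59962557 -140.43233857  152.1842562 ] [ 0.37612653 -0.07734542 -0.53512214] 93.82464397227933
```

View pics/w16.png

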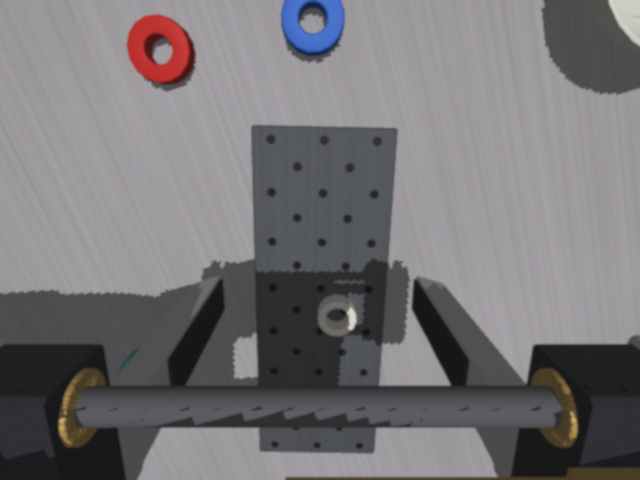

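```bash
python3 -m jog '[30,0,6,0,0,0,55,0,12,0,0,0,68,0,15,0,0,0,68,0,15,0,0,0,68,0,15,0,0,0,68,0,15,0,0,0,68,0,15,0,0,0,68,0,15,0,0,0]'
python3 - <<'E'
from h import *
for i in range(3):
    c=manip.camera("wrist"); s=manip.read_state(); print(s["eef_pos"])
save(c,"w17.png",(200,160,440,340),3)
[print(o) for o in rings(c,24,190,40,100)]
E
```

```text
clock: 22.95
eef_pos: [506.2, -209.2, 152.2]
eef_rot: [-1.571, 0.0, -1.867]
wrist_force: [0.1, -0.1, -0.8]
finger_gap: 93.6
[ 506.18259986 -209.28847335  152.23378247]
[ 506.14274704 -209.44218614  152.23454017]
[ 506.13349842 -209.55178162  152.21707145]
([318.3, 238.2], [505.0, -210.0], np.float64(14.7), np.float64(0.2))
([318.5, 238.1], [505.1, -210.0], np.float64(10.3), np.float64(0.17))
```

View pics/w17.png

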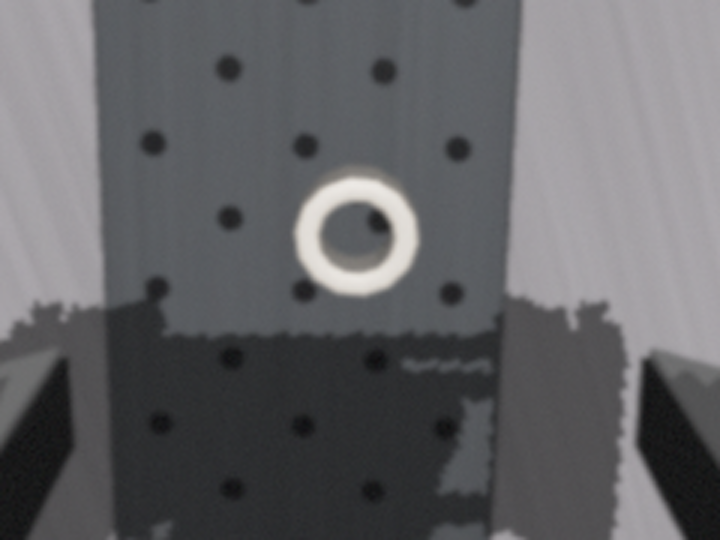

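The narrow white ring is centred at (318,238), radius about 15–16 mm. Descending to grasp it.

```bash
python3 -m jog '[0.3,30,0.2,0,0,0,0.3,60,0.2,0,0,0,0.3,85,0.2,0,0,0,0.3,100,0.2,0,0,0,0.3,111,0.2,0,0,0,0.3,116,0.2,0,0,0,0.3,118,0.2,0,0,0,0.3,118,0.2,0,0,0,0.3,118,0.2,0,0,0]' 60
python3 -m jog '[0,0,0,0,0,0,0,0,0,0,0,0,0,0,0,0,0,0,0,0,0,0,0,0,0,0,0,0,0,0,0,0,0,0,0,0,0,0,0,0,0,0]' 26 12
python3 -m jog '[0,0,0,0,0,0,0,0,0,0,0,0]' 26 12
python3 - <<'E'
from h import *
c,s=wristmodel(); print(s["eef_pos"],s["wrist_force"],s["finger_gap"]); save(c,"w18.png",(160,180,480,420),2.4)
E
```

```text
clock: 23.85
eef_pos: [506.6, -210.6, 35.1]
eef_rot: [-1.569, -0.0, -1.868]
wrist_force: [0.5, -0.2, 0.2]
finger_gap: 59.9
clock: 24.43
eef_pos: [506.2, -210.4, 34.3]
eef_rot: [-1.571, -0.0, -1.868]
wrist_force: [-1.2, 0.7, 2.6]
finger_gap: 31.8
clock: 24.6
eef_pos: [506.2, -210.4, 34.3]
eef_rot: [-1.571, -0.0, -1.868]
wrist_force: [-1.1, -0.1, 4.9]
finger_gap: 31.6
cam in tool [ -80.248605   -157.53629583   -1.32287279]
[ 506.19250656 -210.39848985   34.32029963] [-0.53856002  0.87228471  3.80596827] 31.920069418217054
```

View pics/w18.png

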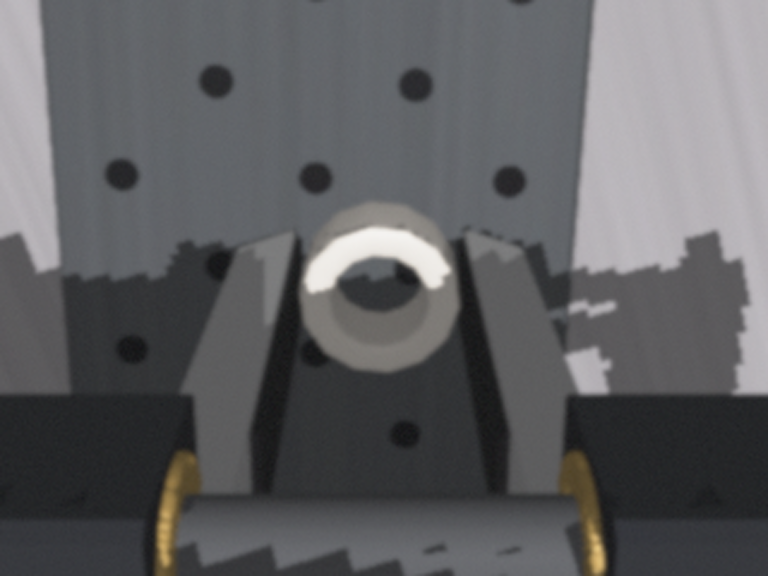

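```bash
python3 -m jog '[0,-5,0,0,0,0,0,-20,0,0,0,0,0,-50,0,0,0,0,0,-85,0,0,0,0,0,-110,0,0,0,0,0,-120,0,0,0,0,0,-120,0,0,0,0,0,-120,0,0,0,0,0,-120,0,0,0,0,0,-120,0,0,0,0]' - 12
python3 -m jog '[0,0,0,0,0,0,0,0,0,0,0,0,0,0,0,0,0,0,0,0,0,0,0,0]' - 12
python3 - <<'E'
from h import *
c,s=wristmodel(); c,s=wristmodel(); print(s["eef_pos"],s["wrist_force"],s["finger_gap"]); save(c,"w19.png",(245,235,395,365),5)
E
```

```text
clock: 25.48
eef_pos: [505.5, -210.0, 152.4]
eef_rot: [-1.574, 0.0, -1.867]
wrist_force: [0.3, 0.7, 1.0]
finger_gap: 31.5
clock: 25.82
eef_pos: [506.1, -210.3, 153.9]
eef_rot: [-1.571, 0.0, -1.868]
wrist_force: [0.5, -0.2, 0.2]
finger_gap: 31.9
cam in tool [ -80.22844453 -157.44772383   -1.32752062]
cam in tool [ -80.24003144 -157.48709393   -1.32172609]
[ 506.1005043  -210.34891531  154.05053514] [-0.74699539 -0.60135605 -0.27264172] 31.91772730147071
```

View pics/w19.png

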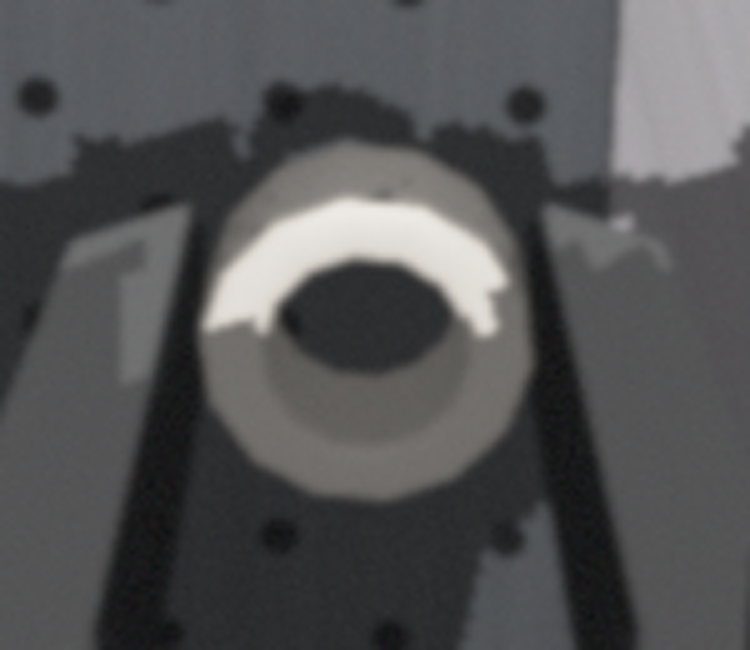

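```bash
python3 -m jog '[-20,0,-4.5,0,0,0,-55,0,-12.4,0,0,0,-95,0,-21.4,0,0,0,-135,0,-30.4,0,0,0,-175,0,-39.4,0,0,0,-215,0,-48.4,0,0,0,-255,0,-57.5,0,0,0,-290,0,-65.3,0,0,0,-320,0,-72,0,0,0,-345,0,-77.7,0,0,0]' - 12
python3 -m jog '[-18,0,-4,0,0,0,-30,0,-6.8,0,0,0,-36.7,0,-8.3,0,0,0,-36.7,5,-8.3,0,0,0,-36.7,10,-8.3,0,0,0,-36.7,14,-8.3,0,0,0,-36.7,14,-8.3,0,0,0,-36.7,14,-8.3,0,0,0,-36.7,14,-8.3,0,0,0,-36.7,14,-8.3,0,0,0]' - 12
python3 - <<'E'
from h import *
c,s=wristmodel(); c,s=wristmodel(); print(s["eef_pos"],s["wrist_force"],s["finger_gap"]); save(c,"w20.png",(245,235,395,365),5)
E
```

```text
clock: 26.75
eef_pos: [532.5, 144.7, 154.2]
eef_rot: [-1.571, 0.0, -1.866]
wrist_force: [0.3, -0.2, -0.2]
finger_gap: 32.2
clock: 27.58
eef_pos: [535.6, 179.5, 140.4]
eef_rot: [-1.57, 0.0, -1.868]
wrist_force: [0.4, 0.5, -0.4]
finger_gap: 31.9
cam in tool [ -80.15437446 -157.52889013   -1.26141681]
cam in tool [ -80.17953971 -157.58586274   -1.26659141]
[535.58202667 179.69580112 140.3548325 ] [ 0.5521142   0.12785803 -0.62258561] 31.989285391244746
```

View pics/w20.png

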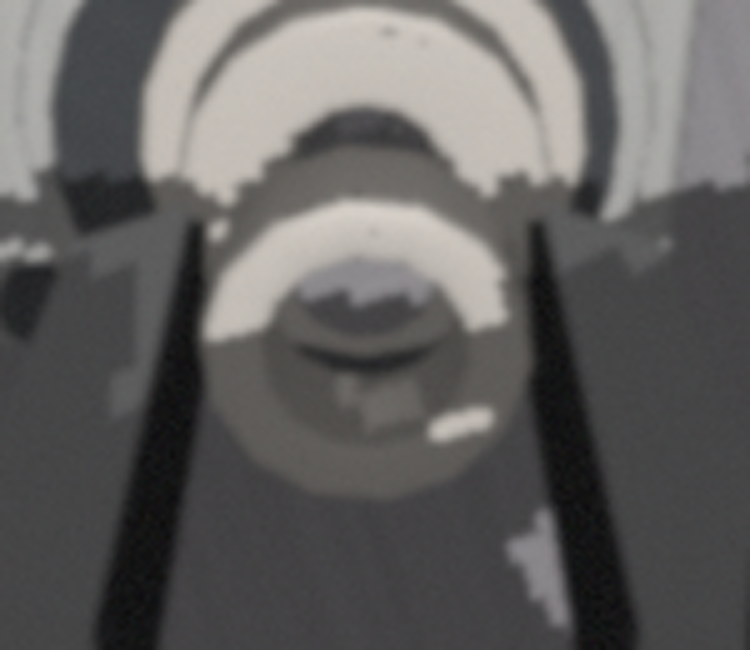

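The pin tip is centred through the narrow ring's bore, with its lower edge at about (366,336) in the crop. Descending.

```bash
python3 -m jog '[0,1.5,0,0,0,0,0,3,0,0,0,0,0,4,0,0,0,0,0,5,0,0,0,0,0,6,0,0,0,0,0,7,0,0,0,0,0,7,0,0,0,0,0,7,0,0,0,0]' - 12
python3 - <<'E'
from h import *
c=manip.camera("wrist"); s=manip.read_state(); print(s["eef_pos"],s["wrist_force"],s["finger_gap"]); save(c,"w21.png",(245,235,395,365),5)
E
```

```text
clock: 28.35
eef_pos: [535.5, 179.8, 133.1]
eef_rot: [-1.571, -0.0, -1.868]
wrist_force: [0.7, -0.5, -0.0]
finger_gap: 32.2
[535.51808847 179.81631664 133.18658278] [ 0.6351027  -0.87464687 -0.45480186] 32.10227791893998
```

View pics/w21.png

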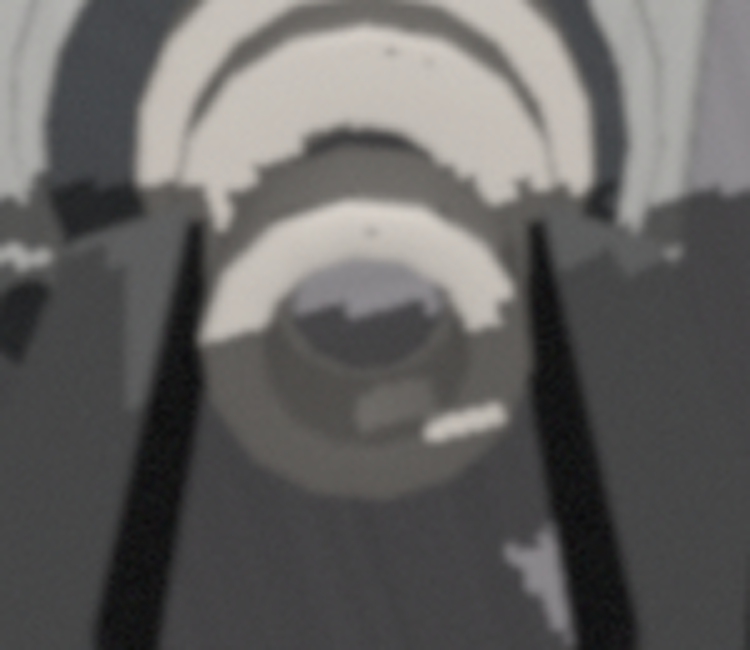

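```bash
python3 -m jog '[0,1.5,0,0,0,0,0,3,0,0,0,0,0,5,0,0,0,0,0,7,0,0,0,0,0,9,0,0,0,0,0,11,0,0,0,0,0,13,0,0,0,0,0,14,0,0,0,0,0,14,0,0,0,0]' - 12
python3 -m jog '[0,1.5,0,0,0,0,0,3,0,0,0,0,0,4.5,0,0,0,0,0,5.5,0,0,0,0,0,6,0,0,0,0,0,6,0,0,0,0]' - 12
```

```text
clock: 29.15
eef_pos: [535.4, 179.8, 118.9]
eef_rot: [-1.571, -0.0, -1.868]
wrist_force: [0.2, 0.0, 0.3]
finger_gap: 32.0
clock: 29.65
eef_pos: [535.4, 179.8, 113.0]
eef_rot: [-1.571, -0.0, -1.868]
wrist_force: [-0.1, 0.9, -0.5]
finger_gap: 31.9
```

```bash
python3 -m jog '[0,0.4,0,0,0,0,0,0.4,0,0,0,0,0,0.4,0,0,0,0,0,0.4,0,0,0,0,0,0.4,0,0,0,0,0,0.4,0,0,0,0]' 75 12
python3 - <<'E'
from h import *
c=manip.camera("wrist"); s=manip.read_state(); print(s["eef_pos"],s["wrist_force"],s["finger_gap"]); save(c,"w22.png",(160,180,480,420),2.4)
E
```

```text
clock: 30.15
eef_pos: [535.5, 179.8, 112.8]
eef_rot: [-1.571, 0.0, -1.868]
wrist_force: [-0.0, 0.0, 0.7]
finger_gap: 68.1
[535.52303246 179.81449163 112.7914095 ] [1.14604424 0.43380851 0.79719999] 71.99508252542893
```

View pics/w22.png

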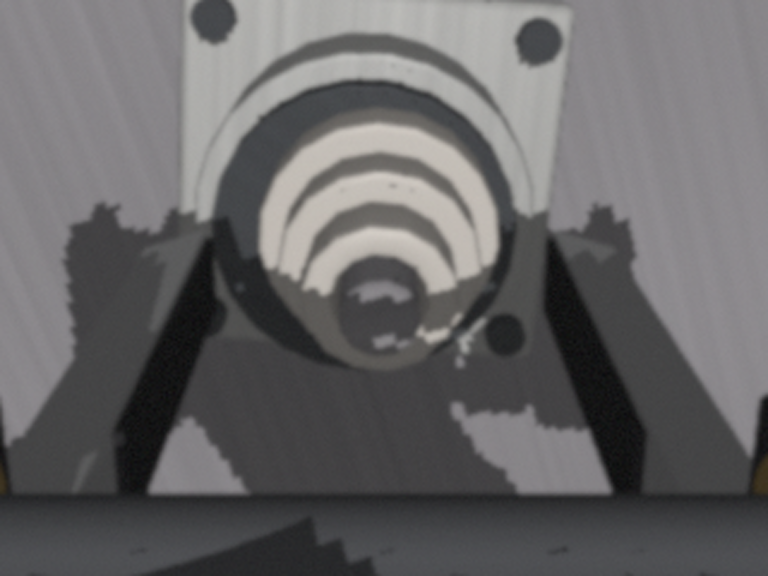

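All three are stacked around the pin, at about (380,290) in the crop. I'll back straight up and check from outside.

```bash
python3 -m jog '[0,-5,0,0,0,0,0,-25,0,0,0,0,0,-55,0,0,0,0,40,-85,0,0,0,0,80,-90,0,0,0,0,120,-90,0,0,0,0,150,-90,0,0,0,0,150,-90,0,0,0,0,150,-90,0,0,0,0,150,-90,0,0,0,0]' 75
python3 -m jog '[0,0,0,0,0,0,0,0,0,0,0,0,0,0,0,0,0,0,0,0,0,0,0,0,0,0,0,0,0,0,0,0,0,0,0,0]'
python3 - <<'E'
from h import *
c=manip.camera("scene"); save(c,"s23.png",(300,170,440,290),5)
for z,r in ((62,28),(78,22),(94,16)): print(z,proj(c,[535,177,z]))
for t in ("wide_centre","middle_centre","narrow_centre","tip_level","turntable_top"): print(t,[(q["score"],q["xy"]) for q in manip.tip_of(t,c)])
c=manip.camera("top"); save(c,"t23.png",(220,130,380,300),4)
s=manip.read_state(); print(s["eef_pos"],s["wrist_force"],s["clock"])
E
```

```text
clock: 31.03
eef_pos: [491.9, 36.7, 203.1]
eef_rot: [-1.57, 0.0, -1.868]
wrist_force: [0.8, 0.9, -0.7]
finger_gap: 74.9
clock: 31.53
eef_pos: [491.7, 36.6, 202.7]
eef_rot: [-1.571, -0.0, -1.867]
wrist_force: [-0.1, 0.1, 0.0]
finger_gap: 74.9
62 [372.00110509 240.45809791]
78 [372.34277008 235.382276  ]
94 [372.6894392  230.23211197]
wide_centre [(0.75, [142.7, 255.0]), (0.54, [218.1, 235.5]), (0.49, [371.8, 242.3])]
middle_centre [(0.73, [307.5, 244.8]), (0.58, [369.9, 232.5]), (0.51, [313.7, 272.1])]
narrow_centre [(0.61, [374.2, 234.6])]
tip_level [(0.58, [370.0, 222.4])]
turntable_top [(0.97, [369.3, 241.2])]
[491.62550324  36.34274929 202.75703422] [0.32979173 0.20006983 0.22608438] 31.8833
```

View pics/s23.png

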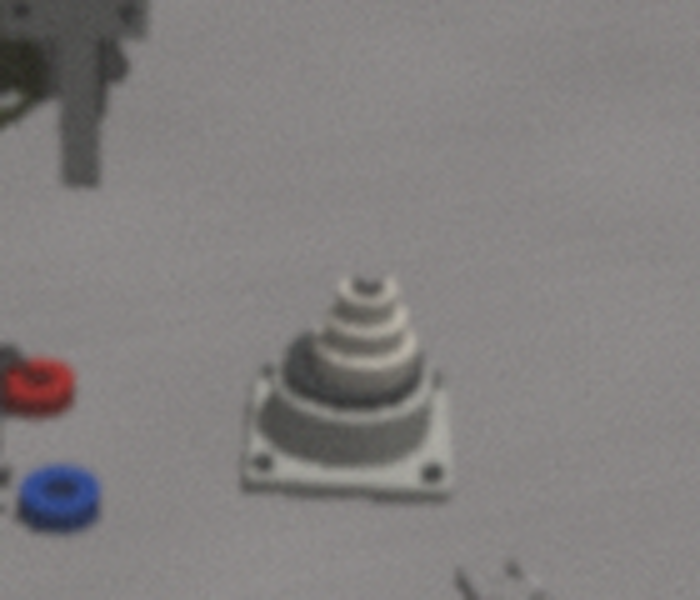

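View pics/t23.png

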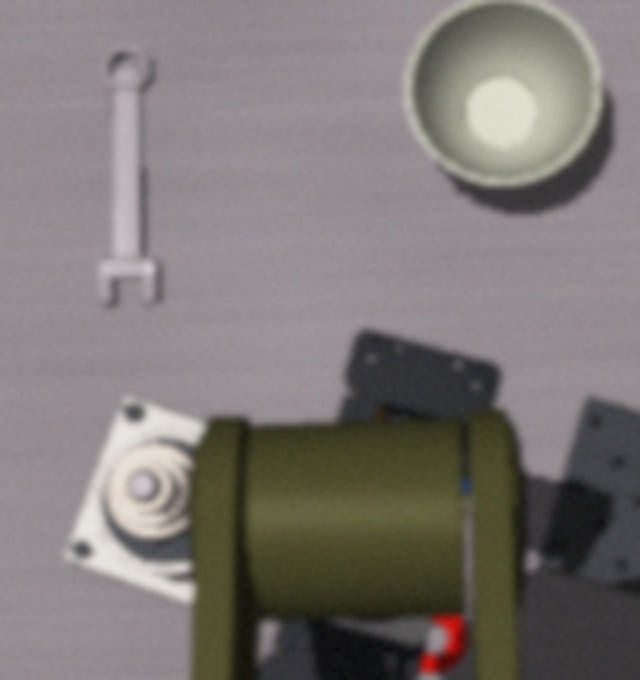

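```bash
python3 -c "
from cell import manip
print(manip.sign_off()); print(manip.read_state()['clock'])"
```

```text
the job is handed in; nothing more can be done
None
the job is handed in; nothing more can be done
```

All three white spacers are on the pin, widest, then middle, then narrowest. I let go of everything and handed the job in at about 32 s of the 70 s allowed.

- **Finding the pin:** I located its tip and each ring's bore in the same wrist picture, so the camera's calibration error largely cancelled. Each ring then went on without noticeable contact. The wrist force readings taken during the lowering stayed within about 1 N, which is the sensor noise. I let each ring go within about 1 mm of its seat.
- **Final pictures:** the stack is even and upright. The narrow ring's top shows at about (373,228) in the scene view, and the expected pixel was about (373,228). Heights in that view are only good to about 3 mm, so full seating rests on the release heights and the wrist pictures.
- **Bystanders:** the final top view shows the spanner and bowl where they were. The syrup bottle was outside that last crop, and the arm never went near it. The look-alike rings were not touched.
- **Gaps in the checks:** the arm partly hid the unit in the last top view, so the side and wrist views had to serve there. When I gripped the narrow ring on the drip plate, the force briefly read about 5 N against the plate.

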